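# Balance the grinding-wheel rack

### The job

The yellow bar pivots like a balance and leans left under a small worn wheel that stays on it. Hang the thick blue wheel on the right-hand rod first, then the thin white wheel on the left-hand rod, each dropped into the groove of its brass collar (behind the raised ridge, up against or close to the big flange), let go of both and leave the bar level. Work gently: never push a wheel hard against the rack (keep under 12 N), never let the bar lean more than half again as far as it does at the start (stay under 8.5 degrees either way), and do not shift the spanner, the can or the wax block.

Things in the scene. Friction and masses are not known exactly. Their poses are not given: they have to be found in the camera images.
- bar (a joint): lean of the yellow bar (rad): 0 level, positive = left (+y) end up; about -0.10 at the start (left end down). Sprung to level at 2.9 N m/rad, lightly damped, stops at 0.35 either way. The thick wheel shifts it by about +0.20, the thin one by about -0.10, so a rod sinks 20 mm (thick) or 10 mm (thin) while the weight is put down. Wheel masses vary by a tenth
- pivot (a point): pivot of the bar, 200 mm above the table, on the centre line of the bar: a yellow beam 450 mm long (y), 28 high, 20 thick (x). Two steel rods stick out of its front towards the robot, 100 mm left and right of the pivot, level with it. 205 mm left of the pivot a red-brown worn wheel of 70 mm diameter is bolted on and stays
- rack: green stand, fixed, with all it carries (bar, rods, collars, worn wheel). Origin on the table under the bar's middle; x away from the robot, along rods and pivot axis, y left along the level bar, z up. Its post stands behind the bar (35 to 65 mm in x) and ends 12 mm above the pivot
- right_rod (a point): free tip of the right rod (12 mm diameter), on its axis; moves with the bar. x from the tip along the rod, y left, z up; the bar's face is at x = 115 mm. Its brass collar has, from the bar outwards: a flange (35 mm diameter), a groove 33 mm wide with the bare rod as floor, a ridge. The flange's stop face is at x = 69 to 95 mm, different each time and not measured: feel for it
- left_rod (a point): free tip of the left rod, same axes and sizes, collar clamped independently (stop face again at x = 69 to 95 mm, not measured), its groove 19 mm wide. Both ridges: 20 mm diameter, 20 mm long, tapered to 13 mm towards the tip. A wheel wholly behind the ridge, in the groove, hangs with its centre 8 mm below the rod's axis; on the ridge only 4 mm
- thick_wheel: blue grinding wheel, 120 mm diameter, 28 thick, 0.60 kg, bore of 28 mm diameter; origin at its centre, x axis = bore axis, at the start within 0.3 rad of world x. It stands upright on its rim in a wooden cradle, centre 72 mm above the table, free above 45 mm: pinch it across its flat faces at the top of the rim, fingertips at most 32 mm below the rim's top
- thin_wheel: white grinding wheel, as the blue one but 14 mm thick and 0.30 kg, standing in a cradle of its own on the other side of the bench; origin at its centre, x axis = bore axis
- spanner: steel spanner lying on the bench, leave alone; origin at the middle of its underside
- polish_can: can, 66 mm diameter, 100 high, leave alone; origin under its centre
- wax_block: green block of polishing wax, 50 x 110 x 35 high, leave alone; origin under its centre
Mind the look-alikes: they are no part of the job. What is meant by the thin_wheel is not green, and is the smaller of those in its own colour.

How it is judged:
On the way, in this order (a step that is already met when the one before it is completed fails the run):
1. the thick blue wheel hangs free in the groove of the right-hand rod (x of thick_wheel in the frame of right_rod between 0.039 and 0.095 m and y of thick_wheel in the frame of right_rod between -0.006 and 0.006 m and z of thick_wheel in the frame of right_rod between -0.012 and -0.0065 m and angle between the x axis of thick_wheel and the x axis of right_rod, either way round below 0.08 rad and contact force between the fingers and thick_wheel below 0.05 N), for 0.2 s.
2. then the thin white wheel hangs free in the groove of the left-hand rod, the thick one still in its own (x of thick_wheel in the frame of right_rod between 0.039 and 0.095 m and y of thick_wheel in the frame of right_rod between -0.006 and 0.006 m and z of thick_wheel in the frame of right_rod between -0.012 and -0.0065 m and angle between the x axis of thick_wheel and the x axis of right_rod, either way round below 0.08 rad and x of thin_wheel in the frame of left_rod between 0.053 and 0.095 m and y of thin_wheel in the frame of left_rod between -0.006 and 0.006 m and z of thin_wheel in the frame of left_rod between -0.012 and -0.0065 m and angle between the x axis of thin_wheel and the x axis of left_rod, either way round below 0.08 rad and contact force between the fingers and thin_wheel below 0.05 N), for 0.2 s.
At the end, for the whole second after the job is handed in: Each wheel hangs in its groove (thick right, thin left): centre 6.5 to 12 mm below the rod axis, within 6 mm sideways, at least 39 mm (thick) or 53 mm (thin) and at most 95 mm from the rod tip, axis within 0.08 rad of the rod; bar level within 0.05 rad, all at rest (x of thick_wheel in the frame of right_rod between 0.039 and 0.095 m and y of thick_wheel in the frame of right_rod between -0.006 and 0.006 m and z of thick_wheel in the frame of right_rod between -0.012 and -0.0065 m and angle between the x axis of thick_wheel and the x axis of right_rod, either way round below 0.08 rad and x of thin_wheel in the frame of left_rod between 0.053 and 0.095 m and y of thin_wheel in the frame of left_rod between -0.006 and 0.006 m and z of thin_wheel in the frame of left_rod between -0.012 and -0.0065 m and angle between the x axis of thin_wheel and the x axis of left_rod, either way round below 0.08 rad and value of joint bar between -0.05 and 0.05 rad and velocity of joint bar between -0.05 and 0.05 rad/s and linear speed of each of thick_wheel, thin_wheel below 0.02 m/s); the robot touches nothing.
It fails at once if the bar leans more than 0.15 rad (8.6 degrees) either way (value of joint bar above 0.15 rad or value of joint bar below -0.15 rad).
It fails at once if the thick wheel is pushed against the rack with more than 12 N (contact force between thick_wheel and rack above 12 N).
It fails at once if the thin wheel is pushed against the rack with more than 12 N (contact force between thin_wheel and rack above 12 N).
It fails at once if the spanner, the can or the wax block is shifted by more than 20 mm (distance of any of spanner, polish_can, wax_block from where it was at the start of the episode above 0.02 m).
It also fails if it takes over 72 s, if anything falls off the work surface, if the arm or the gripper's body presses on something with over 40 N, if the wrist force passes 120 N, or if a joint passes its speed limit or range.

### The arm

A 6-joint arm with a two-finger parallel gripper is mounted at the origin on the work surface. World frame = base frame: x ahead of the robot, y to its left, z up, the work surface at z = 0. Lengths are in m, angles in rad, forces in N, time in s.
With the tool pointing down it reaches from about 0.25 to 0.725 m from the base axis. Payload 4 kg.
Tool frame: the origin (TCP) lies on the centre line of the jaws, within the pads' length; the fingertips stand 14 mm ahead of it and the grasp point (between the pads) lies 5 mm behind it; z points along the fingers, x is the direction in which the jaws open and shut, and the axes are right-handed (so a half turn about z gives the same grasp; the last joint's range is limited). The gripper opens to 85 mm and grips with 20 to 120 N. Pads are 22 mm wide; open, the fingers measure 114 mm over their backs; the gripper's body (76 mm by 85 mm) begins 54 mm behind the grasp point. The pads swing forward as they close: fully open they stand 13 mm farther back than shut.
Start: joints at [-1.147, 0.241, 0.005, 1.335, 0, 1.571], TCP at [0.206, -0.456, 0.245] pointing down, gripper open.
Joint ranges: [-2.72, 2.72], [-1.05, 1.87], [-1.09, 1.28], [-1.99, 2.15], [-1.42, 1.44], [-3.14, 3.14]. Speed limits (rad/s): [2.79, 2.79, 3.14, 3.14, 3.14, 3.14].

### API

Orientations are given as a unit quaternion [x, y, z, w].
In Python, from workcell import bot gives the robot as it stands.
- The arm moves only by the tool play_rows, never from a script. Its argument "motion" is a list of rows, each an object with "fingers": the closure, from -1 (fully open) to 1 (shut), so that 0 is half open; "translation": the shift along the tool's x, y, z in cm, a list of three; "roll": the turn about the tool's z in degrees. A call has 1 to 20 rows; each row is the pose to reach, as a shift and turn from the pose commanded when the call began, along the tool's axes at that moment; what a row does not reach only later rows make up. A row lasts 1/12 s, in which the tool goes at most 41.7 mm and 7.16 degrees, less where a joint would pass 70% of its speed; a pose out of reach is approached as far as the arm can. A call with a gripper value outside its range is refused whole. The fingers move at their own pace and stop on an object; the grip force is fixed at half the most. Time passes only in rows, so rows that repeat a pose let the fingers close. It gives the time, the measured TCP pose, the force and the opening at its end, in the units of the state.
- bot.get_obs(): the state, without advancing time (a new reading comes with each control period).
- bot.camera(name): name is "side" or "top"; returns a dict with "pixels" (420x560x3 uint8, red, green, blue), "intrinsics" (3x3 intrinsics, pixels), "world_to_cam" (4x4, takes a point from world to camera coordinates). Camera axes: x right, y down, z forward; pixel columns grow to the right and rows downward; lengths in m; the calibration is good to about 2 mm. A picture is of the moment at which its call begins. There is no depth.
- bot.job_done(): hands the job in, once; it reports no verdict.
The state is a dict: "clock": time; "joint_pos": joint angles; "joint_vel": joint speeds; "tau": joint torques, N m; "eef_pos": TCP position; "tool_rot": TCP orientation; "ft_force": force on the tool from outside, world axes, zero at the start; "ft_torque": the same for the moment, N m; "grip_width": finger opening in m.
Only numpy, scipy, OpenCV 4.12 (cv2) and the standard library are available. Lean on these libraries where they do the work, as an engineer would, in place of code of your own. Each camera call takes 0.05 s, during which the arm holds its last target. There are 200 camera calls.

## Working session

There is one attempt and no reset: what is moved stays moved. The work goes in short steps, Python scripts to look and compute and a tool call to move; the robot and the scene stay as the last step left them, time stands still between calls to the robot, and variables do not carry over. Pictures are saved under pics/ and viewed, about 8 in all and at most 12, crops included, and the job is handed in when it is done.

Besides the shell and the picture viewer there is one more tool, called after "Emit:" by a JSON object that holds its "name" and its "arguments". play_rows: Moves the arm, as the interface text tells. Its arguments: {"type":"object","properties":{"motion":{"type":"array","items":{"type":"object","properties":{"fingers":{"type":"number"},"translation":{"type":"array","items":{"type":"number"}},"roll":{"type":"number"}}}}},"required":["motion"]}

```bash
mkdir -p pics; ls; python3 - <<'E'
from workcell import bot
import cv2,numpy as np
np.set_printoptions(precision=4,suppress=True)
o=bot.get_obs()
for k,v in o.items(): print(k,np.array(v))
for n in("side","top"):
    c=bot.camera(n); cv2.imwrite(f"pics/{n}0.png",np.array(c["pixels"])[:,:,::-1])
    print(n,np.array(c["intrinsics"]),np.array(c["world_to_cam"]))
E
```

```text
pics
clock 0.0
joint_pos [-1.147   0.2414  0.0037  1.3352  0.      1.5708]
joint_vel [ 0.0005 -0.0004  0.0011  0.001  -0.0012 -0.0006]
tau [  0.0016 -37.2312  25.2412   0.017    0.0002  -0.    ]
eef_pos [ 0.2054 -0.4552  0.2444]
tool_rot [ 0.84   -0.5426 -0.0009 -0.0006]
ft_force [-1.7201  0.7072  0.3095]
ft_torque [ 0.0568  0.0216 -0.0134]
grip_width 0.08539805476350305
side [[456.5749   0.     284.1467]
 [  0.     456.5749 209.7621]
 [  0.       0.       1.    ]] [[-0.8435 -0.537  -0.0091  0.4006]
 [-0.2851  0.4619 -0.8398  0.2694]
 [ 0.4552 -0.7058 -0.5428  1.0901]
 [ 0.      0.      0.      1.    ]]
top [[437.0312   0.     278.9823]
 [  0.     437.0312 212.9452]
 [  0.       0.       1.    ]] [[ 0.0085 -1.     -0.0019  0.0146]
 [-0.9966 -0.0084 -0.0817  0.4792]
 [ 0.0816  0.0026 -0.9967  1.2447]
 [ 0.      0.      0.      1.    ]]
```

View pics/side0.png

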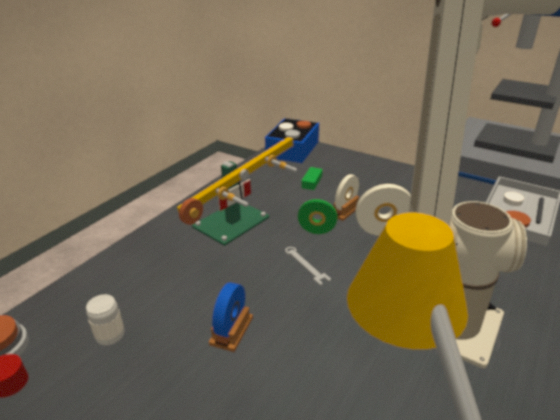

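View pics/top0.png

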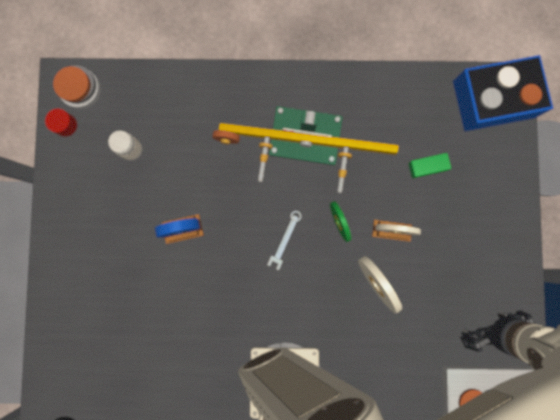

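```bash
cat > h.py <<'E'
import cv2,numpy as np
from workcell import bot
np.set_printoptions(precision=4,suppress=True)
def cam(n):
    c=bot.camera(n); return np.array(c["pixels"]),np.array(c["intrinsics"]),np.array(c["world_to_cam"])
def ray(c,p):
    R=c[2][:3,:3];t=c[2][:3,3]
    return -R.T@t, R.T@np.linalg.solve(c[1],[p[0],p[1],1.])
def onz(c,p,z):
    o,d=ray(c,p); return o+d*(z-o[2])/d[2]
def proj(c,X):
    q=c[1]@(c[2][:3,:3]@np.array(X)+c[2][:3,3]); return q[:2]/q[2]
def tri(c1,p1,c2,p2):
    o1,d1=ray(c1,p1);o2,d2=ray(c2,p2)
    s=np.linalg.lstsq(np.c_[d1,-d2],o2-o1,rcond=None)[0]
    a=o1+s[0]*d1;b=o2+s[1]*d2
    return (a+b)/2,np.linalg.norm(a-b)
E
python3 - <<'E'
from h import *
S=cv2.imread("pics/side0.png");T=cv2.imread("pics/top0.png")
def crop(I,x,y,w,h,k): return cv2.resize(I[y:y+h,x:x+w],None,fx=k,fy=k,interpolation=cv2.INTER_CUBIC)
m=np.zeros((600,800,3),np.uint8)
def put(c,x,y): m[y:y+c.shape[0],x:x+c.shape[1]]=c
put(crop(S,170,130,140,100,4),0,0)         #rack side
put(crop(S,200,275,60,75,3),560,0)
put(crop(S,325,165,50,60,3),560,230)
put(crop(T,210,95,200,50*2,2.75 and 2),0,400)
put(crop(T,145,205,66,50,3),400,400)
put(crop(T,365,210,66,50,3),600,400)
cv2.imwrite("pics/m.png",m)
E
```

```text
(no output)
```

View pics/m.png

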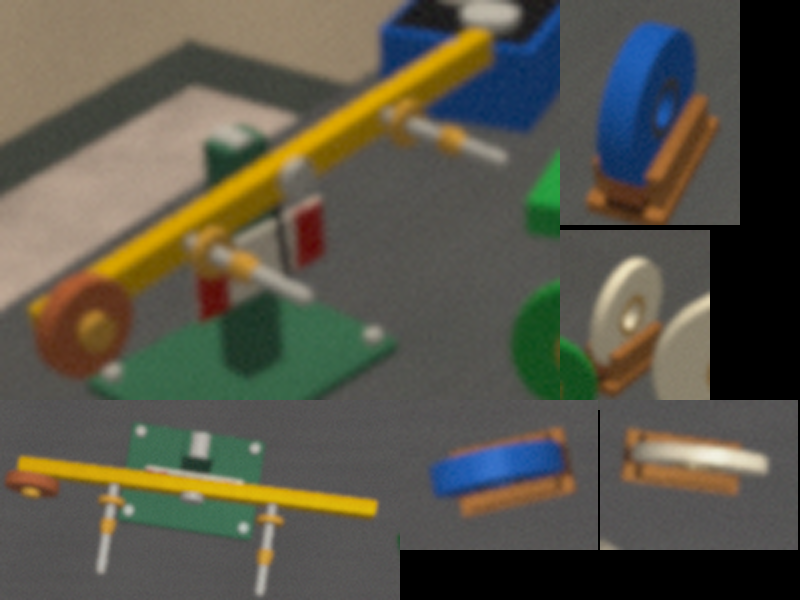

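```bash
cat > meas.py <<'E'
from h import *
S=cam("side");T=cam("top")
print("centres",ray(S,(0,0))[0],ray(T,(0,0))[0])
def big(mask,box):
    x,y,w,h=box; m=np.zeros(mask.shape,np.uint8); m[y:y+h,x:x+w]=mask[y:y+h,x:x+w]
    cs=cv2.findContours(m,cv2.RETR_EXTERNAL,cv2.CHAIN_APPROX_NONE)[0]
    return max(cs,key=cv2.contourArea)
def hsv(c): return cv2.cvtColor(c[0],cv2.COLOR_RGB2HSV)
blue=lambda c: cv2.inRange(hsv(c),(100,120,60),(125,255,255))
white=lambda c: cv2.inRange(hsv(c),(0,0,140),(50,75,255))
for nm,f,bs,bt in(("blue",blue,(200,275,60,75),(145,205,66,50)),("white",white,(325,165,36,60),(365,210,66,40))):
    a=big(f(S),bs);b=big(f(T),bt)
    ea=cv2.fitEllipse(cv2.convexHull(a)); rb=cv2.minAreaRect(b)
    P,e=tri(S,ea[0],T,rb[0])
    print(nm,"side ell",ea,"top rect",rb,cv2.boundingRect(b),"tri",P,"gap",e)
    print("  top on z=.072",onz(T,rb[0],.072)," z=.1",onz(T,rb[0],.1))
    vx,vy,x0,y0=cv2.fitLine(b,cv2.DIST_L2,0,.01,.01).ravel()
    A=onz(T,(x0-20*vx,y0-20*vy),.1);B=onz(T,(x0+20*vx,y0+20*vy),.1);d=B-A
    print("  yaw of disc axis",np.arctan2(d[1],d[0]))
for nm,s,t in(("Ltip",(247,203.7),(260.5,180.5)),("Rtip",(296,169.5),(340,191.5))):
    P,e=tri(S,s,T,t);print(nm,P,e)
sc=[onz(T,(210+x/2,95+y/2-200),.008) for x,y in((141,431),(255,448),(128,510),(243,527))]
print("screws",np.array(sc),"mid",np.mean(sc,0))
for a,b in((0,1),(2,3)): d=sc[a]-sc[b];print("yaw",np.arctan2(-d[0],d[1]))
for a,b in((2,0),(3,1)): d=sc[b]-sc[a];print("yaw",np.arctan2(d[1],d[0]))
for t0,t1,z in(((260.5,180.5),(266.5,139),.19),((340,191.5),(345.5,147.5),.21)):
    A=onz(T,t0,z);B=onz(T,t1,z);d=B-A;print("rod",A,B,"len",np.linalg.norm(d),"yaw",np.arctan2(d[1],d[0]))
E
python3 meas.py
```

```text
centres [-0.0815  0.8601  0.8215] [0.3758 0.0153 1.2797]
blue side ell ((228.10281372070312, 308.06097412109375), (28.898826599121094, 57.03282165527344), 16.242399215698242) top rect ((176.5196533203125, 226.91851806640625), (11.617742538452148, 43.622745513916016), 77.00537872314453) (155, 219, 44, 18) tri [0.4333 0.301  0.0741] gap 0.0003927241781491621
  top on z=.072 [0.4336 0.3016 0.072 ]  z=.1 [0.4322 0.295  0.1   ]
  yaw of disc axis -1.3500446861386495
white side ell ((344.5372009277344, 185.71609497070312), (11.48068618774414, 28.12409782409668), 29.74868392944336) top rect ((399.53216552734375, 228.19989013671875), (41.51240921020508, 7.102209091186523), 6.115503787994385) (379, 224, 42, 10) tri [ 0.4372 -0.3071  0.0948] gap 0.007001117542289915
  top on z=.072 [ 0.4352 -0.315   0.072 ]  z=.1 [ 0.4338 -0.3073  0.1   ]
  yaw of disc axis -1.66882346238904
Ltip [0.5464 0.0653 0.19  ] 0.0004976816986872724
Rtip [ 0.5173 -0.1322  0.2096] 0.0010768716414428117
screws [[ 0.786   0.0167  0.008 ]
 [ 0.7615 -0.1528  0.008 ]
 [ 0.6664  0.035   0.008 ]
 [ 0.6424 -0.1348  0.008 ]] mid [ 0.7141 -0.059   0.008 ]
yaw -0.14345188581883025
yaw -0.1408406761812348
yaw -0.15123843043181495
yaw -0.1497532146134132
rod [0.5466 0.0654 0.19  ] [0.653  0.0514 0.19  ] len 0.10731861269609523 yaw -0.13033911643407936
rod [ 0.5177 -0.1318  0.21  ] [ 0.628  -0.1458  0.21  ] len 0.11118087185714982 yaw -0.12608842251706182
```

```bash
cat >> h.py <<'E'
from scipy.spatial.transform import Rotation as Ro
def to(xyz,yaw):
    o=bot.get_obs();R=Ro.from_quat(o["tool_rot"]).as_matrix();p=np.array(o["eef_pos"])
    y=np.arctan2(R[1,0],R[0,0])
    dy=(yaw-y+np.pi)%(2*np.pi)-np.pi
    print("clk",o["clock"],"pos",p,"yaw %.3f"%y,"z-axis",R[:,2],"F",np.array(o["ft_force"]),"w %.4f"%o["grip_width"])
    print("  -> shift cm",R.T@(np.array(xyz)-p)*100,"roll",-np.degrees(dy))
E
python3 -c "
from h import *
to([.4336,.3012,.26],.235)"
```

```text
clk 0.2 pos [ 0.2055 -0.4554  0.2447] yaw -1.147 z-axis [-0.0006  0.0012 -1.    ] F [ 0.0298 -0.5061 -0.2092] w 0.0852
  -> shift cm [-59.5879 -51.91    -1.4458] roll -79.18223134453922
```

Emit:
{"name": "play_rows", "arguments": {"motion": [{"fingers": -1, "translation": [-59.6, -51.9, -1.4], "roll": -79.2}, {"fingers": -1, "translation": [-59.6, -51.9, -1.4], "roll": -79.2}, {"fingers": -1, "translation": [-59.6, -51.9, -1.4], "roll": -79.2}, {"fingers": -1, "translation": [-59.6, -51.9, -1.4], "roll": -79.2}, {"fingers": -1, "translation": [-59.6, -51.9, -1.4], "roll": -79.2}, {"fingers": -1, "translation": [-59.6, -51.9, -1.4], "roll": -79.2}, {"fingers": -1, "translation": [-59.6, -51.9, -1.4], "roll": -79.2}, {"fingers": -1, "translation": [-59.6, -51.9, -1.4], "roll": -79.2}, {"fingers": -1, "translation": [-59.6, -51.9, -1.4], "roll": -79.2}, {"fingers": -1, "translation": [-59.6, -51.9, -1.4], "roll": -79.2}, {"fingers": -1, "translation": [-59.6, -51.9, -1.4], "roll": -79.2}, {"fingers": -1, "translation": [-59.6, -51.9, -1.4], "roll": -79.2}, {"fingers": -1, "translation": [-59.6, -51.9, -1.4], "roll": -79.2}, {"fingers": -1, "translation": [-59.6, -51.9, -1.4], "roll": -79.2}, {"fingers": -1, "translation": [-59.6, -51.9, -1.4], "roll": -79.2}, {"fingers": -1, "translation": [-59.6, -51.9, -1.4], "roll": -79.2}, {"fingers": -1, "translation": [-59.6, -51.9, -1.4], "roll": -79.2}, {"fingers": -1, "translation": [-59.6, -51.9, -1.4], "roll": -79.2}, {"fingers": -1, "translation": [-59.6, -51.9, -1.4], "roll": -79.2}, {"fingers": -1, "translation": [-59.6, -51.9, -1.4], "roll": -79.2}]}}

```text
clock: 1.87
eef_pos: [0.4349, 0.3072, 0.2574]
tool_rot: [0.993, 0.12, 0.0, -0.001]
ft_force: [0.2, 0.1, -0.0]
grip_width: 0.0852
```

```bash
python3 -c "
from h import *
to([.4336,.3012,.119],.235)"
```

```text
clk 1.8667 pos [0.4349 0.3072 0.2574] yaw 0.241 z-axis [-0.0002  0.0022 -1.    ] F [ 0.2359  0.0698 -0.0191] w 0.0852
  -> shift cm [-0.2797  0.5849 13.8359] roll 0.35057651442089527
```

Emit:
{"name": "play_rows", "arguments": {"motion": [{"fingers": -1, "translation": [0, 0, 4], "roll": 0}, {"fingers": -1, "translation": [0, 0, 7], "roll": 0}, {"fingers": -1, "translation": [0, 0, 8], "roll": 0}, {"fingers": -1, "translation": [0, 0, 8], "roll": 0}]}}

```text
clock: 2.2
eef_pos: [0.4314, 0.2994, 0.1761]
tool_rot: [0.993, 0.117, -0.003, 0.002]
ft_force: [-0.3, -0.2, 0.4]
grip_width: 0.0852
```

```bash
python3 -c "
from h import *
to([.4336,.3012,.119],.235)
c=cam('top');s=cam('side')
I=np.hstack([cv2.resize(c[0][195:265,130:220],None,fx=4.4,fy=4.4),cv2.resize(s[0][245:345,175:275],None,fx=3.96,fy=3.08)])
cv2.imwrite('pics/g1.png',I[:,:,::-1])"
```

```text
clk 2.2 pos [0.4314 0.2994 0.1761] yaw 0.235 z-axis [-0.0063 -0.0044 -1.    ] F [-0.2844 -0.1815  0.3518] w 0.0852
  -> shift cm [ 0.2934 -0.1446  5.7033] roll 0.01813466849361331
```

View pics/g1.png

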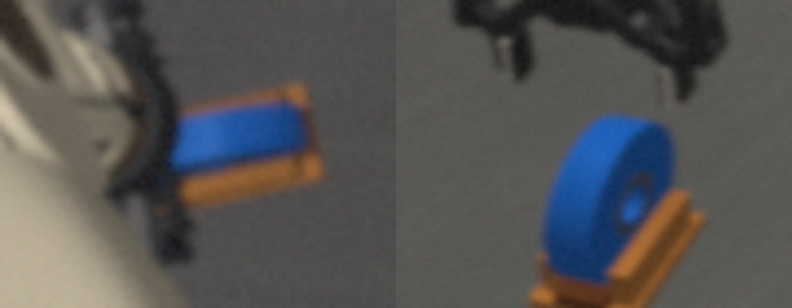

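Emit:
{"name": "play_rows", "arguments": {"motion": [{"fingers": -1, "translation": [0, 0, 3], "roll": 0}, {"fingers": -1, "translation": [0, 0, 5], "roll": 0}, {"fingers": -1, "translation": [0, 0, 6], "roll": 0}, {"fingers": -1, "translation": [0, 0, 6], "roll": 0}, {"fingers": -1, "translation": [0, 0, 6], "roll": 0}]}}

```text
clock: 2.72
eef_pos: [0.4344, 0.3013, 0.1208]
tool_rot: [0.993, 0.117, 0.001, -0.0]
ft_force: [-0.3, 0.4, 0.3]
grip_width: 0.085
```

```bash
python3 -c "
from h import *
to([.4336,.3012,.119],.235)"
```

```text
clk 2.7167 pos [0.4344 0.3013 0.1208] yaw 0.235 z-axis [ 0.0015  0.0011 -1.    ] F [-0.3312  0.4118  0.3181] w 0.0850
  -> shift cm [-0.0824 -0.0123  0.1759] roll -0.0016427642590253278
```

Emit:
{"name": "play_rows", "arguments": {"motion": [{"fingers": 1, "translation": [0, 0, 0]}, {"fingers": 1, "translation": [0, 0, 0]}, {"fingers": 1, "translation": [0, 0, 0]}, {"fingers": 1, "translation": [0, 0, 0]}, {"fingers": 1, "translation": [0, 0, 0]}, {"fingers": 1, "translation": [0, 0, 0]}, {"fingers": 1, "translation": [0, 0, 0]}, {"fingers": 1, "translation": [0, 0, 0]}]}}

```text
schema error: expected keys fingers, translation, roll
```

Emit:
{"name": "play_rows", "arguments": {"motion": [{"fingers": 1, "translation": [0, 0, 0], "roll": 0}, {"fingers": 1, "translation": [0, 0, 0], "roll": 0}, {"fingers": 1, "translation": [0, 0, 0], "roll": 0}, {"fingers": 1, "translation": [0, 0, 0], "roll": 0}, {"fingers": 1, "translation": [0, 0, 0], "roll": 0}, {"fingers": 1, "translation": [0, 0, 0], "roll": 0}, {"fingers": 1, "translation": [0, 0, 0], "roll": 0}, {"fingers": 1, "translation": [0, 0, 0], "roll": 0}, {"fingers": 1, "translation": [0, 0, 0], "roll": 0}, {"fingers": 1, "translation": [0, 0, 0], "roll": 0}]}}

```text
clock: 3.55
eef_pos: [0.4336, 0.3011, 0.1201]
tool_rot: [0.993, 0.117, 0.0, -0.0]
ft_force: [-1.6, -0.1, 6.2]
grip_width: 0.0272
```

Emit:
{"name": "play_rows", "arguments": {"motion": [{"fingers": 1, "translation": [0, 0, -2], "roll": 0}, {"fingers": 1, "translation": [0, 0, -5], "roll": 0}, {"fingers": 1, "translation": [0, 0, -8], "roll": 0}, {"fingers": 1, "translation": [0, 0, -11], "roll": 0}, {"fingers": 1, "translation": [0, 0, -13.8], "roll": 0}, {"fingers": 1, "translation": [0, 0, -13.8], "roll": 0}, {"fingers": 1, "translation": [0, 0, -13.8], "roll": 0}, {"fingers": 1, "translation": [0, 0, -13.8], "roll": 0}]}}

```text
clock: 4.22
eef_pos: [0.4325, 0.3002, 0.2547]
tool_rot: [0.993, 0.117, -0.002, 0.001]
ft_force: [0.0, 0.6, -7.2]
grip_width: 0.0272
```

```bash
python3 -c "
from h import *
to([.4827,-.1271,.2576],-.145)"
```

```text
clk 4.2167 pos [0.4325 0.3002 0.2547] yaw 0.235 z-axis [-0.0038 -0.0027 -1.    ] F [ 0.0367  0.6418 -7.1947] w 0.0272
  -> shift cm [-5.082  42.7189 -0.1977] roll 21.788632990489308
```

Emit:
{"name": "play_rows", "arguments": {"motion": [{"fingers": 1, "translation": [-0.4, 3, -0.1], "roll": 2}, {"fingers": 1, "translation": [-0.8, 6.5, -0.1], "roll": 4}, {"fingers": 1, "translation": [-1.2, 10, -0.1], "roll": 6}, {"fingers": 1, "translation": [-1.7, 14, -0.1], "roll": 8}, {"fingers": 1, "translation": [-2.2, 18, -0.1], "roll": 10}, {"fingers": 1, "translation": [-2.7, 22, -0.1], "roll": 12}, {"fingers": 1, "translation": [-3.2, 26, -0.1], "roll": 14}, {"fingers": 1, "translation": [-3.7, 30, -0.1], "roll": 16}, {"fingers": 1, "translation": [-4.2, 34, -0.1], "roll": 18}, {"fingers": 1, "translation": [-4.6, 38, -0.1], "roll": 20}, {"fingers": 1, "translation": [-5.0, 41, -0.1], "roll": 21.8}, {"fingers": 1, "translation": [-5.2, 42.8, -0.1], "roll": 21.8}, {"fingers": 1, "translation": [-5.2, 42.8, -0.1], "roll": 21.8}, {"fingers": 1, "translation": [-5.2, 42.8, -0.1], "roll": 21.8}, {"fingers": 1, "translation": [-5.2, 42.8, -0.1], "roll": 21.8}, {"fingers": 1, "translation": [-5.2, 42.8, -0.1], "roll": 21.8}, {"fingers": 1, "translation": [-5.2, 42.8, -0.1], "roll": 21.8}, {"fingers": 1, "translation": [-5.2, 42.8, -0.1], "roll": 21.8}]}}

```text
clock: 5.72
eef_pos: [0.4827, -0.1264, 0.2581]
tool_rot: [0.997, -0.072, -0.0, -0.0]
ft_force: [0.1, 0.3, -6.6]
grip_width: 0.0268
```

```bash
python3 -c "
from h import *
to([.4827,-.1271,.2576],-.145)
c=cam('top');s=cam('side')
I=np.hstack([cv2.resize(c[0][100:220,250:370],None,fx=3.3,fy=3.3),cv2.resize(s[0][120:240,230:350],None,fx=3.3,fy=3.3)])
cv2.imwrite('pics/i1.png',I[:,:,::-1])
np.save('s1.npy',s[0]);np.save('t1.npy',c[0])
X=np.array([.4827,-.1271,.2096]);print('pred centre px side',proj(s,X),'top',proj(c,X),'tip side',proj(s,[.5173,-.1322,.2096]))"
```

```text
clk 5.7167 pos [ 0.4827 -0.1264  0.2581] yaw -0.143 z-axis [-0.0004  0.0002 -1.    ] F [ 0.0528  0.3308 -6.5911] w 0.0268
  -> shift cm [0.0085 0.0717 0.0509] roll 0.09142609365174752
pred centre px side [305.3871 173.2062] top [338.0911 205.6378] tip side [295.8204 169.4732]
```

View pics/i1.png

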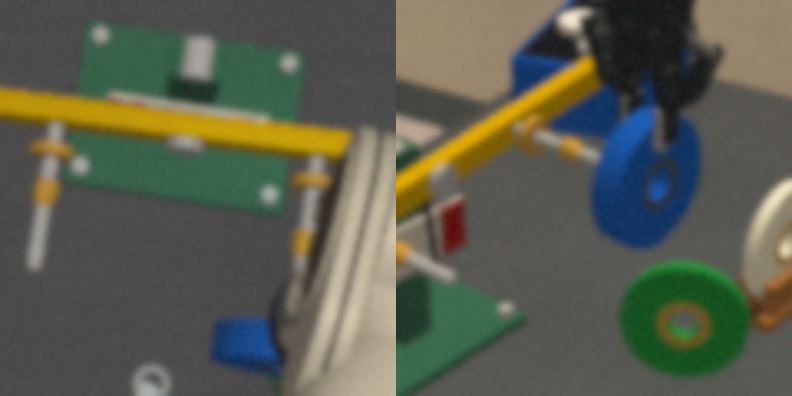

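```bash
python3 -c "
from h import *
s=cam('side');I=s[0]
h=cv2.cvtColor(I,cv2.COLOR_RGB2HSV);m=cv2.inRange(h,(98,90,40),(128,255,255))
x,y,w,hh=285,148,62,60;k=np.zeros_like(m);k[y:y+hh,x:x+w]=m[y:y+hh,x:x+w]
cs=cv2.findContours(k,cv2.RETR_EXTERNAL,cv2.CHAIN_APPROX_NONE)[0];c=max(cs,key=cv2.contourArea)
H=cv2.convexHull(c);print(cv2.boundingRect(c),cv2.contourArea(c),cv2.contourArea(H),cv2.fitEllipse(H))
o=bot.get_obs();p=np.array(o['eef_pos']);R=Ro.from_quat(o['tool_rot']).as_matrix()
# predicted outline of disc for comparison of extents
C=p-[0,0,.048];a=R[:,0];b=np.cross([0,0,1],a);
P=np.array([proj(s,C+e*.014*a+.06*(np.cos(t)*b+np.sin(t)*np.array([0,0,1]))) for e in(-1,1) for t in np.linspace(0,6.28,90)],np.float32)
print(P.min(0),P.max(0),cv2.fitEllipse(cv2.convexHull(P)),proj(s,C))
"
```

```text
(285, 148, 38, 48) 1132.0 1368.0 ((302.1683349609375, 169.00608825683594), (38.774383544921875, 50.54060363769531), 171.2290802001953)
[287.6861 150.9276] [322.0844 194.7412] ((304.89044189453125, 172.70335388183594), (31.9601993560791, 46.289249420166016), 21.3575382232666) [305.2805 172.9669]
```

Emit:
{"name": "play_rows", "arguments": {"motion": [{"fingers": 1, "translation": [0.5, 0.03, 0], "roll": 0}, {"fingers": 1, "translation": [1, 0.05, 0], "roll": 0}, {"fingers": 1, "translation": [1.5, 0.05, 0], "roll": 0}, {"fingers": 1, "translation": [2, 0.05, 0], "roll": 0}, {"fingers": 1, "translation": [2.5, 0.05, 0], "roll": 0}, {"fingers": 1, "translation": [3, 0.05, 0], "roll": 0}, {"fingers": 1, "translation": [3.4, 0.05, 0], "roll": 0}, {"fingers": 1, "translation": [3.7, 0.05, 0], "roll": 0}, {"fingers": 1, "translation": [4, 0.05, 0], "roll": 0}, {"fingers": 1, "translation": [4.3, 0.05, 0], "roll": 0}, {"fingers": 1, "translation": [4.6, 0.05, 0], "roll": 0}, {"fingers": 1, "translation": [4.9, 0.05, 0], "roll": 0}, {"fingers": 1, "translation": [5.2, 0.05, 0], "roll": 0}, {"fingers": 1, "translation": [5.2, 0.05, 0], "roll": 0}, {"fingers": 1, "translation": [5.2, 0.05, 0], "roll": 0}]}}

```text
clock: 7.12
eef_pos: [0.5343, -0.1354, 0.2582]
tool_rot: [0.997, -0.073, -0.0, -0.0]
ft_force: [-0.0, 0.7, -6.0]
grip_width: 0.0268
```

```bash
cat >> h.py <<'E'
RT=np.array([.5173,-.1322,.2096]);LT=np.array([.5464,.0653,.19]);D=np.array([np.cos(.145),-np.sin(.145),0]);N=np.array([np.sin(.145),np.cos(.145),0])
def rel(tip):
    o=bot.get_obs();p=np.array(o["eef_pos"])-tip;f=np.array(o["ft_force"])
    print("clk %.2f along %.1f side %.1f z %.1f mm"%(o["clock"],p@D*1e3,p@N*1e3,p[2]*1e3),"F along %.2f side %.2f z %.2f"%(f@D,f@N,f[2]),"torque",np.array(o["ft_torque"]),"w %.4f"%o["grip_width"],"tcpz %.4f"%o["eef_pos"][2])
E
python3 -c "
from h import *
rel(RT)"
```

```text
clk 7.12 along 17.2 side -0.7 z 48.6 mm F along -0.10 side 0.68 z -5.96 torque [0.018  0.0612 0.0086] w 0.0268 tcpz 0.2582
```

Emit:
{"name": "play_rows", "arguments": {"motion": [{"fingers": 1, "translation": [0.3, -0.05, 0.05], "roll": 0}, {"fingers": 1, "translation": [0.6, -0.05, 0.05], "roll": 0}, {"fingers": 1, "translation": [0.9, -0.05, 0.05], "roll": 0}, {"fingers": 1, "translation": [1.2, -0.05, 0.05], "roll": 0}, {"fingers": 1, "translation": [1.5, -0.05, 0.05], "roll": 0}, {"fingers": 1, "translation": [1.8, -0.05, 0.05], "roll": 0}, {"fingers": 1, "translation": [2.1, -0.05, 0.05], "roll": 0}, {"fingers": 1, "translation": [2.4, -0.05, 0.05], "roll": 0}, {"fingers": 1, "translation": [2.7, -0.05, 0.05], "roll": 0}, {"fingers": 1, "translation": [3, -0.05, 0.05], "roll": 0}, {"fingers": 1, "translation": [3.2, -0.05, 0.05], "roll": 0}, {"fingers": 1, "translation": [3.2, -0.05, 0.05], "roll": 0}, {"fingers": 1, "translation": [3.2, -0.05, 0.05], "roll": 0}]}}

```text
clock: 8.2
eef_pos: [0.566, -0.1395, 0.2577]
tool_rot: [0.997, -0.073, -0.0, -0.0]
ft_force: [1.1, -0.0, -6.8]
grip_width: 0.0266
```

```bash
python3 -c "
from h import *
rel(RT)
c=cam('side');s=cam('top')
I=np.hstack([cv2.resize(x[120:240,230:350] if i==0 else x[100:220,260:380],None,fx=3.3,fy=3.3) for i,x in enumerate((c[0],s[0]))])
cv2.imwrite('pics/i2.png',I[:,:,::-1])"
```

```text
clk 8.20 along 49.2 side -0.2 z 48.1 mm F along 1.12 side 0.12 z -6.79 torque [-0.0211  0.0272  0.0245] w 0.0266 tcpz 0.2577
```

View pics/i2.png

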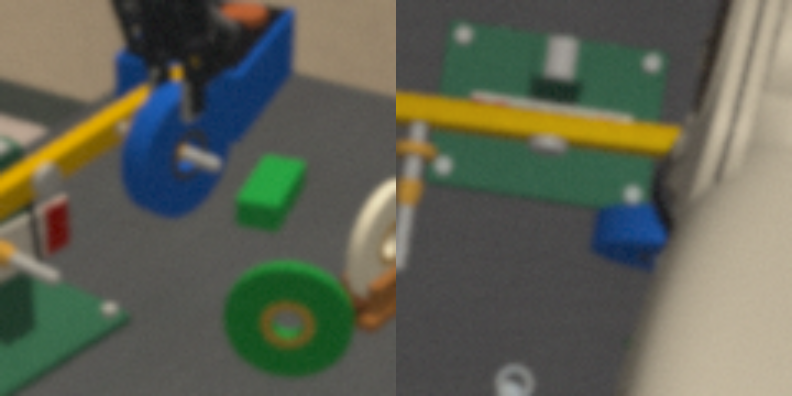

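Emit:
{"name": "play_rows", "arguments": {"motion": [{"fingers": 1, "translation": [0.2, 0, 0], "roll": 0}, {"fingers": 1, "translation": [0.4, 0, 0], "roll": 0}, {"fingers": 1, "translation": [0.6, 0, 0], "roll": 0}, {"fingers": 1, "translation": [0.8, 0, 0], "roll": 0}, {"fingers": 1, "translation": [1.0, 0, 0], "roll": 0}, {"fingers": 1, "translation": [1.15, 0, 0], "roll": 0}, {"fingers": 1, "translation": [1.3, 0, 0], "roll": 0}, {"fingers": 1, "translation": [1.45, 0, 0], "roll": 0}, {"fingers": 1, "translation": [1.6, 0, 0], "roll": 0}, {"fingers": 1, "translation": [1.6, 0, 0], "roll": 0}]}}

```text
clock: 9.13
eef_pos: [0.5821, -0.1419, 0.2577]
tool_rot: [0.997, -0.073, 0.0, 0.0]
ft_force: [0.3, 0.0, -5.7]
grip_width: 0.0268
```

```bash
python3 -c "
from h import *
rel(RT)"
```

```text
clk 9.13 along 65.5 side -0.3 z 48.1 mm F along 0.34 side 0.09 z -5.65 torque [ 0.0713 -0.0436 -0.0105] w 0.0268 tcpz 0.2577
```

Emit:
{"name": "play_rows", "arguments": {"motion": [{"fingers": 1, "translation": [0.1, 0, 0], "roll": 0}, {"fingers": 1, "translation": [0.2, 0, 0], "roll": 0}, {"fingers": 1, "translation": [0.3, 0, 0], "roll": 0}, {"fingers": 1, "translation": [0.4, 0, 0], "roll": 0}, {"fingers": 1, "translation": [0.5, 0, 0], "roll": 0}, {"fingers": 1, "translation": [0.6, 0, 0], "roll": 0}, {"fingers": 1, "translation": [0.6, 0, 0], "roll": 0}]}}

```text
clock: 9.72
eef_pos: [0.5879, -0.1428, 0.2578]
tool_rot: [0.997, -0.073, 0.0, -0.0]
ft_force: [-0.3, 0.4, -5.2]
grip_width: 0.0269
```

Emit:
{"name": "play_rows", "arguments": {"motion": [{"fingers": 1, "translation": [0.1, 0, 0], "roll": 0}, {"fingers": 1, "translation": [0.2, 0, 0], "roll": 0}, {"fingers": 1, "translation": [0.2, 0, 0], "roll": 0}]}}

```text
clock: 9.97
eef_pos: [0.5899, -0.1431, 0.2578]
tool_rot: [0.997, -0.073, 0.0, 0.0]
ft_force: [1.4, -0.2, -7.0]
grip_width: 0.0266
```

Emit:
{"name": "play_rows", "arguments": {"motion": [{"fingers": 1, "translation": [0.05, 0, 0], "roll": 0}, {"fingers": 1, "translation": [0.1, 0, 0], "roll": 0}, {"fingers": 1, "translation": [0.1, 0, 0], "roll": 0}]}}

```text
clock: 10.22
eef_pos: [0.5908, -0.1432, 0.2578]
tool_rot: [0.997, -0.073, 0.0, 0.0]
ft_force: [-1.5, -0.9, -6.3]
grip_width: 0.027
```

Emit:
{"name": "play_rows", "arguments": {"motion": [{"fingers": 1, "translation": [0.05, 0, 0], "roll": 0}, {"fingers": 1, "translation": [0.05, 0, 0], "roll": 0}]}}

```text
clock: 10.38
eef_pos: [0.5912, -0.1433, 0.2578]
tool_rot: [0.997, -0.073, 0.0, 0.0]
ft_force: [-0.0, -0.1, -6.1]
grip_width: 0.0269
```

Emit:
{"name": "play_rows", "arguments": {"motion": [{"fingers": 1, "translation": [0.05, 0, 0], "roll": 0}, {"fingers": 1, "translation": [0.05, 0, 0], "roll": 0}]}}

```text
clock: 10.55
eef_pos: [0.5915, -0.1433, 0.2577]
tool_rot: [0.997, -0.073, -0.0, 0.0]
ft_force: [-1.1, -0.1, -6.3]
grip_width: 0.0269
```

Emit:
{"name": "play_rows", "arguments": {"motion": [{"fingers": 1, "translation": [0.05, 0, 0], "roll": 0}, {"fingers": 1, "translation": [0.05, 0, 0], "roll": 0}]}}

```text
clock: 10.72
eef_pos: [0.5915, -0.1433, 0.2576]
tool_rot: [0.997, -0.073, -0.001, 0.0]
ft_force: [-3.4, 0.0, -6.8]
grip_width: 0.0267
```

Emit:
{"name": "play_rows", "arguments": {"motion": [{"fingers": 1, "translation": [-0.1, 0, 0], "roll": 0}, {"fingers": 1, "translation": [-0.25, 0, 0], "roll": 0}, {"fingers": 1, "translation": [-0.25, 0, 0], "roll": 0}, {"fingers": 1, "translation": [-0.25, 0, 0.2], "roll": 0}, {"fingers": 1, "translation": [-0.25, 0, 0.4], "roll": 0}, {"fingers": 1, "translation": [-0.25, 0, 0.6], "roll": 0}, {"fingers": 1, "translation": [-0.25, 0, 0.8], "roll": 0}, {"fingers": 1, "translation": [-0.25, 0, 0.9], "roll": 0}, {"fingers": 1, "translation": [-0.25, 0, 1.0], "roll": 0}, {"fingers": 1, "translation": [-0.25, 0, 1.1], "roll": 0}, {"fingers": 1, "translation": [-0.25, 0, 1.2], "roll": 0}, {"fingers": 1, "translation": [-0.25, 0, 1.3], "roll": 0}, {"fingers": 1, "translation": [-0.25, 0, 1.4], "roll": 0}, {"fingers": 1, "translation": [-0.25, 0, 1.4], "roll": 0}, {"fingers": 1, "translation": [-0.25, 0, 1.4], "roll": 0}, {"fingers": 1, "translation": [-0.25, 0, 1.4], "roll": 0}]}}

```text
clock: 12.05
eef_pos: [0.5898, -0.143, 0.244]
tool_rot: [0.997, -0.073, 0.0, 0.0]
ft_force: [0.4, 1.0, -3.6]
grip_width: 0.0265
```

```bash
python3 -c "
from h import *
rel(RT)"
```

```text
clk 12.05 along 73.3 side -0.2 z 34.4 mm F along 0.24 side 1.05 z -3.63 torque [ 0.0138 -0.0348  0.0376] w 0.0265 tcpz 0.2440
```

Emit:
{"name": "play_rows", "arguments": {"motion": [{"fingers": 1, "translation": [0, 0, 0.1], "roll": 0}, {"fingers": 1, "translation": [0, 0, 0.2], "roll": 0}, {"fingers": 1, "translation": [0, 0, 0.3], "roll": 0}, {"fingers": 1, "translation": [0, 0, 0.4], "roll": 0}, {"fingers": 1, "translation": [0, 0, 0.5], "roll": 0}, {"fingers": 1, "translation": [0, 0, 0.6], "roll": 0}, {"fingers": 1, "translation": [0, 0, 0.7], "roll": 0}, {"fingers": 1, "translation": [0, 0, 0.8], "roll": 0}, {"fingers": 1, "translation": [0, 0, 0.9], "roll": 0}, {"fingers": 1, "translation": [0, 0, 1.0], "roll": 0}, {"fingers": 1, "translation": [0, 0, 1.1], "roll": 0}, {"fingers": 1, "translation": [0, 0, 1.1], "roll": 0}, {"fingers": 1, "translation": [0, 0, 1.1], "roll": 0}, {"fingers": 1, "translation": [0, 0, 1.1], "roll": 0}]}}

```text
clock: 13.22
eef_pos: [0.5898, -0.143, 0.2329]
tool_rot: [0.997, -0.073, 0.0, 0.0]
ft_force: [0.8, 0.0, -0.5]
grip_width: 0.0266
```

```bash
cat >> h.py <<'E'
def lean(c=None):
    # yellow bar ends in the side view -> height by ray onto the vertical plane of the bar's front face
    c=c or cam("side");m=cv2.inRange(cv2.cvtColor(c[0],cv2.COLOR_RGB2HSV),(20,150,90),(32,255,255));m[:,330:]=0;m[:130]=0;m[230:]=0
    y,x=np.nonzero(m);o0=(RT+LT)/2+.115*D;o0[2]=.2;r=[]
    for u in np.arange(208,262,2):
        v=y[(x==u)]
        if len(v)<4: continue
        # lower edge of front face
        o,d=ray(c,(u,v.max()+.5));t=((o0-o)@D)/(d@D);P=o+t*d;r.append(((P-o0)@N,P[2]))
    r=np.array(r);return np.polyfit(r[:,0],r[:,1],1),len(r)
E
python3 -c "
from h import *
rel(RT)
s=cam('side');print(lean(s))
s0=(cv2.imread('pics/side0.png')[:,:,::-1].copy(),s[1],s[2]);print('start',lean(s0));rel(RT)"
```

```text
clk 13.22 along 73.3 side -0.2 z 23.3 mm F along 0.82 side 0.13 z -0.50 torque [ 0.0808 -0.0423  0.0005] w 0.0266 tcpz 0.2329
(array([0.0665, 0.1923]), 27)
start (array([-0.1252,  0.1912]), 27)
clk 13.27 along 73.3 side -0.2 z 23.4 mm F along 1.27 side 0.17 z -0.56 torque [ 0.0185 -0.0604  0.0618] w 0.0266 tcpz 0.2330
```

Emit:
{"name": "play_rows", "arguments": {"motion": [{"fingers": 1, "translation": [0, 0, 0.1], "roll": 0}, {"fingers": 1, "translation": [0, 0, 0.1], "roll": 0}, {"fingers": 1, "translation": [0, 0, 0.1], "roll": 0}, {"fingers": 0.1, "translation": [0, 0, 0.1], "roll": 0}, {"fingers": 0.1, "translation": [0, 0, 0.1], "roll": 0}, {"fingers": 0.1, "translation": [0, 0, 0.1], "roll": 0}, {"fingers": 0.1, "translation": [0, 0, 0.1], "roll": 0}, {"fingers": 0.1, "translation": [0, 0, 0.1], "roll": 0}]}}

```text
clock: 13.93
eef_pos: [0.5897, -0.1431, 0.2319]
tool_rot: [0.997, -0.073, 0.0, 0.0]
ft_force: [0.0, -0.8, -0.1]
grip_width: 0.0385
```

```bash
python3 -c "
from h import *
rel(RT)
c=cam('side');s=cam('top');print(lean(c))
I=np.hstack([cv2.resize(x[120:240,230:350] if i==0 else x[100:220,260:380],None,fx=3.3,fy=3.3) for i,x in enumerate((c[0],s[0]))])
cv2.imwrite('pics/i3.png',I[:,:,::-1])"
```

```text
clk 13.93 along 73.2 side -0.3 z 22.3 mm F along 0.15 side -0.78 z -0.10 torque [-0.0098 -0.0416 -0.0049] w 0.0385 tcpz 0.2319
(array([0.095 , 0.1918]), 26)
```

View pics/i3.png

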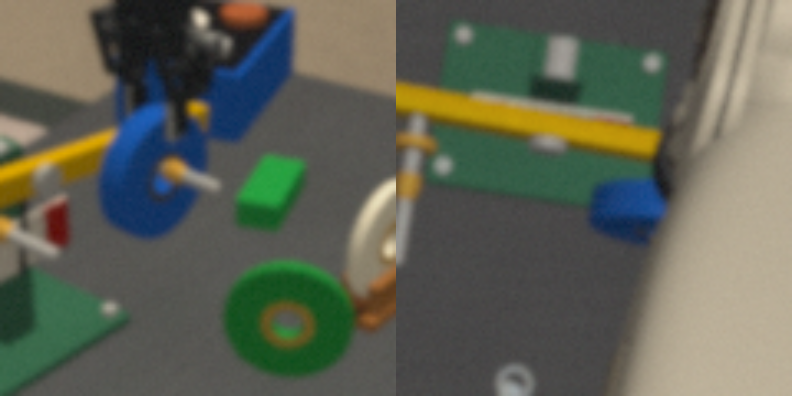

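Emit:
{"name": "play_rows", "arguments": {"motion": [{"fingers": 0.1, "translation": [0, 0, 0], "roll": 0}, {"fingers": 0.1, "translation": [0, 0, -0.3], "roll": 0}, {"fingers": 0.1, "translation": [0, 0, -1], "roll": 0}, {"fingers": 0.1, "translation": [0, 0, -2], "roll": 0}, {"fingers": 0.1, "translation": [0, 0, -3.5], "roll": 0}, {"fingers": 0.1, "translation": [0, 0, -5], "roll": 0}, {"fingers": -1, "translation": [0, 0, -7], "roll": 0}, {"fingers": -1, "translation": [0, 0, -7], "roll": 0}, {"fingers": -1, "translation": [0, 0, -7], "roll": 0}]}}

```text
clock: 14.78
eef_pos: [0.5906, -0.1433, 0.3042]
tool_rot: [0.997, -0.073, 0.002, 0.0]
ft_force: [-1.1, -0.6, -0.4]
grip_width: 0.073
```

```bash
python3 -c "
from h import *
s=cam('side');print(lean(s))
print('bore face on z=.072',onz(s,(348.7,194.7),.072),'expected',[.4352-.007,-.315+.001])
# refine: white wheel outline in side image: left/top extents
m=cv2.inRange(cv2.cvtColor(s[0],cv2.COLOR_RGB2HSV),(0,0,130),(50,80,255));k=m*0;k[165:220,325:362]=m[165:220,325:362]
c=max(cv2.findContours(k,cv2.RETR_EXTERNAL,cv2.CHAIN_APPROX_NONE)[0],key=cv2.contourArea);print(cv2.boundingRect(c))
for C in([.4352,-.315,.072],[.4352,-.310,.072]):
  a=np.array([np.cos(.118),-np.sin(.118),0]);b=np.array([np.sin(.118),np.cos(.118),0])
  P=np.array([proj(s,C+e*.007*a+.06*(np.cos(t)*b+np.sin(t)*np.array([0,0,1]))) for e in(-1,1) for t in np.linspace(0,6.28,90)]);print(P.min(0),P.max(0))
to([.4352,-.315,.26],-.118)"
```

```text
(array([0.0944, 0.1916]), 26)
bore face on z=.072 [ 0.4199 -0.2969  0.072 ] expected [0.42819999999999997, -0.314]
(335, 174, 23, 34)
[334.5372 172.4478] [358.6262 209.1996]
[333.807  173.0812] [357.9827 209.9121]
clk 14.8333 pos [ 0.59   -0.1431  0.3026] yaw -0.145 z-axis [ 0.0017 -0.0004 -1.    ] F [-0.0835 -0.5654 -1.0395] w 0.0800
  -> shift cm [-12.8391  19.2489   4.24  ] roll -1.5578884172090055
```

Emit:
{"name": "play_rows", "arguments": {"motion": [{"fingers": -1, "translation": [-2, 3, 0], "roll": 0}, {"fingers": -1, "translation": [-4, 6, 0], "roll": -1}, {"fingers": -1, "translation": [-6, 9, 0], "roll": -1.5}, {"fingers": -1, "translation": [-8, 12, 0], "roll": -1.5}, {"fingers": -1, "translation": [-10, 15, 0], "roll": -1.5}, {"fingers": -1, "translation": [-12, 17.8, 1], "roll": -1.5}, {"fingers": -1, "translation": [-12.9, 19.1, 3], "roll": -1.5}, {"fingers": -1, "translation": [-12.9, 19.1, 6], "roll": -1.5}, {"fingers": -1, "translation": [-12.9, 19.1, 9], "roll": -1.5}, {"fingers": -1, "translation": [-12.9, 19.1, 12], "roll": -1.5}, {"fingers": -1, "translation": [-12.9, 19.1, 12], "roll": -1.5}, {"fingers": -1, "translation": [-12.9, 19.1, 12], "roll": -1.5}]}}

```text
clock: 15.83
eef_pos: [0.4327, -0.3122, 0.1798]
tool_rot: [0.998, -0.06, -0.003, -0.002]
ft_force: [-0.1, -0.1, 0.8]
grip_width: 0.0851
```

```bash
python3 -c "
from h import *
to([.4352,-.3135,.12],-.118)
c=cam('top');s=cam('side')
print(lean(s))
I=np.hstack([cv2.resize(c[0][195:265,350:440],None,fx=4.4,fy=4.4),cv2.resize(s[0][140:240,295:395],None,fx=3.96,fy=3.08)])
cv2.imwrite('pics/g2.png',I[:,:,::-1])"
```

```text
clk 15.8333 pos [ 0.4327 -0.3122  0.1798] yaw -0.119 z-axis [-0.0049  0.0035 -1.    ] F [-0.0908 -0.0917  0.8129] w 0.0851
  -> shift cm [0.2936 0.1151 5.9819] roll -0.06522845775836245
(array([0.0689, 0.1904]), 26)
```

View pics/g2.png

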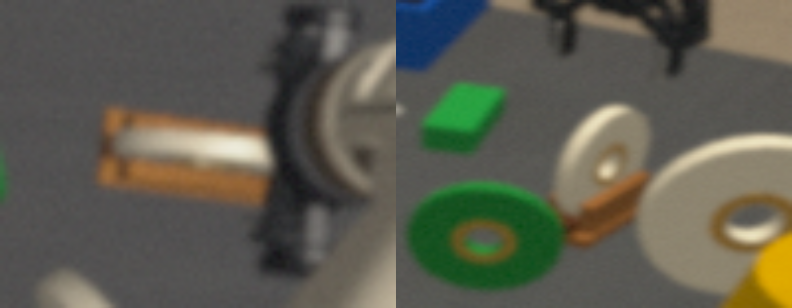

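Emit:
{"name": "play_rows", "arguments": {"motion": [{"fingers": -1, "translation": [0, 0, 3], "roll": 0}, {"fingers": -1, "translation": [0, 0, 5], "roll": 0}, {"fingers": -1, "translation": [0, 0, 6.1], "roll": 0}, {"fingers": -1, "translation": [0, 0, 6.1], "roll": 0}, {"fingers": -1, "translation": [0, 0, 6.1], "roll": 0}, {"fingers": -1, "translation": [0, 0, 6.1], "roll": 0}]}}

```text
clock: 16.43
eef_pos: [0.436, -0.3143, 0.1231]
tool_rot: [0.998, -0.059, 0.002, 0.001]
ft_force: [-0.2, -0.4, -0.2]
grip_width: 0.085
```

```bash
python3 -c "
from h import *
to([.4352,-.3135,.12],-.118)"
```

```text
clk 16.4333 pos [ 0.436  -0.3143  0.1231] yaw -0.119 z-axis [ 0.0034 -0.0025 -1.    ] F [-0.2484 -0.4107 -0.2085] w 0.0850
  -> shift cm [-0.0855 -0.0712  0.3105] roll -0.04344742219180427
```

Emit:
{"name": "play_rows", "arguments": {"motion": [{"fingers": -1, "translation": [0, 0, 0.2], "roll": 0}, {"fingers": 1, "translation": [0, 0, 0.2], "roll": 0}, {"fingers": 1, "translation": [0, 0, 0.2], "roll": 0}, {"fingers": 1, "translation": [0, 0, 0.2], "roll": 0}, {"fingers": 1, "translation": [0, 0, 0.2], "roll": 0}, {"fingers": 1, "translation": [0, 0, 0.2], "roll": 0}, {"fingers": 1, "translation": [0, 0, 0.2], "roll": 0}, {"fingers": 1, "translation": [0, 0, 0.2], "roll": 0}, {"fingers": 1, "translation": [0, 0, 0.2], "roll": 0}, {"fingers": 1, "translation": [0, 0, 0.2], "roll": 0}, {"fingers": 1, "translation": [0, 0, 0.2], "roll": 0}, {"fingers": 1, "translation": [0, 0, 0.2], "roll": 0}]}}

```text
clock: 17.43
eef_pos: [0.4344, -0.3135, 0.119]
tool_rot: [0.998, -0.059, 0.0, 0.0]
ft_force: [-0.7, -0.5, 2.3]
grip_width: 0.013
```

```bash
python3 -c "
from h import *
rel(LT);to([.4352,-.3135,.12],-.118)
print([lean()[0][0] for i in range(3)])"
```

```text
clk 17.43 along -56.1 side -391.0 z -71.0 mm F along -0.63 side -0.58 z 2.32 torque [-0.1093  0.2478 -0.0081] w 0.0130 tcpz 0.1190
clk 17.4333 pos [ 0.4344 -0.3135  0.119 ] yaw -0.119 z-axis [ 0.     -0.0003 -1.    ] F [-0.7082 -0.4788  2.3151] w 0.0130
  -> shift cm [ 0.0786 -0.0052 -0.1049] roll -0.05958005323079585
[np.float64(0.0871485249587704), np.float64(0.07675895138087835), np.float64(0.08783983639427359)]
```

Emit:
{"name": "play_rows", "arguments": {"motion": [{"fingers": 1, "translation": [0, 0, -2], "roll": 0}, {"fingers": 1, "translation": [0, 0, -5], "roll": 0}, {"fingers": 1, "translation": [0, 0, -8], "roll": 0}, {"fingers": 1, "translation": [0, 0, -11.5], "roll": 0}, {"fingers": 1, "translation": [0, -0.5, -15], "roll": 0}, {"fingers": 1, "translation": [0, -3, -17], "roll": 0.5}, {"fingers": 1, "translation": [0.1, -6.5, -18], "roll": 1}, {"fingers": 1, "translation": [0.1, -10, -18], "roll": 1.5}, {"fingers": 1, "translation": [0.2, -14, -18], "roll": 1.5}, {"fingers": 1, "translation": [0.2, -18, -18], "roll": 1.5}, {"fingers": 1, "translation": [0.3, -22, -18], "roll": 1.5}, {"fingers": 1, "translation": [0.3, -26, -18], "roll": 1.5}, {"fingers": 1, "translation": [0.4, -30, -18], "roll": 1.5}, {"fingers": 1, "translation": [0.5, -34, -17], "roll": 1.5}, {"fingers": 1, "translation": [0.6, -37, -16], "roll": 1.5}, {"fingers": 1, "translation": [0.6, -39.1, -15], "roll": 1.5}, {"fingers": 1, "translation": [0.6, -39.1, -14], "roll": 1.5}, {"fingers": 1, "translation": [0.6, -39.1, -14], "roll": 1.5}, {"fingers": 1, "translation": [0.6, -39.1, -14], "roll": 1.5}, {"fingers": 1, "translation": [0.6, -39.1, -14], "roll": 1.5}]}}

```text
clock: 19.25
eef_pos: [0.4867, 0.0733, 0.2589]
tool_rot: [0.997, -0.073, -0.0, 0.0]
ft_force: [0.4, 0.9, -1.7]
grip_width: 0.0128
```

```bash
python3 -c "
from h import *
rel(LT);to([.5118,.0704,.257],-.145)
c=cam('side');s=cam('top');print([lean()[0][0] for i in range(2)])
np.save('c.npy',c[0]);
I=np.hstack([cv2.resize(x[130:230,190:290] if i==0 else x[110:210,230:330],None,fx=4,fy=4,interpolation=cv2.INTER_CUBIC) for i,x in enumerate((c[0],s[0]))])
cv2.imwrite('pics/i4.png',I[:,:,::-1])"
```

```text
clk 19.25 along -60.2 side -0.7 z 68.9 mm F along 0.22 side 0.96 z -1.71 torque [-0.0149 -0.0431  0.0362] w 0.0128 tcpz 0.2589
clk 19.25 pos [0.4867 0.0733 0.2589] yaw -0.146 z-axis [-0.0004 -0.0003 -1.    ] F [ 0.3609  0.9153 -1.7117] w 0.0128
  -> shift cm [ 2.5243 -0.0812  0.1848] roll -0.08520774851326438
[np.float64(0.020256097793901244), np.float64(-0.016259791743177265)]
```

View pics/i4.png

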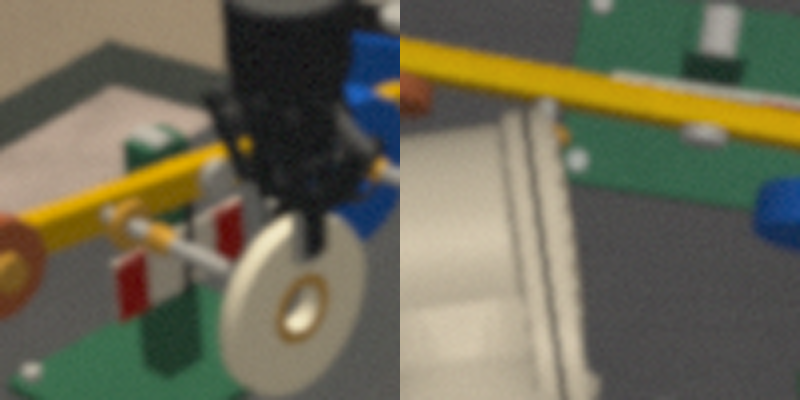

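```bash
cat > z.py <<'E'
from h import *
c=cam("side")
def zr(p):
    o,d=ray(c,p);t=((LT-o)@N)/(d@N);P=o+t*d;return (P-LT)@D*1e3,P[2]*1e3
print("start",zr((230.5,196)),zr((222.5,191.25)),zr((247,203.7)))
print("now",[zr(p) for p in((221.75,185),(229.5,189),(240,193))])
o=bot.get_obs();p=np.array(o['eef_pos']);C=p-[0,0,.047]
P=np.array([proj(c,C+e*.007*D+.06*(np.cos(t)*N+np.sin(t)*np.array([0,0,1]))) for e in(-1,1) for t in np.linspace(0,6.28,90)])
print("pred bbox",P.min(0),P.max(0),"face centre",proj(c,C-.007*D))
g=cv2.cvtColor(c[0],cv2.COLOR_RGB2HSV);m=cv2.inRange(g,(0,0,135),(50,90,255));k=m*0;k[170:235,243:290]=m[170:235,243:290]
q=max(cv2.findContours(k,cv2.RETR_EXTERNAL,cv2.CHAIN_APPROX_NONE)[0],key=cv2.contourArea);print("bbox",cv2.boundingRect(q),cv2.fitEllipse(cv2.convexHull(q)),cv2.fitEllipse(cv2.convexHull(P.astype(np.float32))))
b=cv2.inRange(g,(8,90,60),(25,255,220));k=b*0;k[190:220,255:280]=b[190:220,255:280];y,x=np.nonzero(k);print("ring bbox mid",(x.min()+x.max())/2,(y.min()+y.max())/2)
E
python3 z.py
```

```text
start (np.float64(61.764257548875435), np.float64(189.49779965181312)) (np.float64(92.82659757853243), np.float64(192.50740642496024)) (np.float64(-0.40456540448343703), np.float64(190.19290330726923))
now [(np.float64(93.45880302962527), np.float64(211.79499085637653)), (np.float64(63.38397947367007), np.float64(210.59803053097838)), (np.float64(23.47177415301737), np.float64(213.48582968774633))]
pred bbox [244.5916 180.5453] [281.3997 227.477 ] face centre [265.6206 205.155 ]
bbox (243, 184, 37, 44) ((260.3892517089844, 203.69210815429688), (36.99274826049805, 44.53779220581055), 20.17645263671875) ((262.991943359375, 203.9431610107422), (33.112762451171875, 49.54030227661133), 25.120975494384766)
ring bbox mid 265.0 206.5
```

Emit:
{"name": "play_rows", "arguments": {"motion": [{"fingers": 1, "translation": [0.7, -0.07, 0], "roll": 0}, {"fingers": 1, "translation": [1.5, -0.07, 0], "roll": 0}, {"fingers": 1, "translation": [2.3, -0.07, 0], "roll": 0}, {"fingers": 1, "translation": [3.1, -0.07, 0], "roll": 0}, {"fingers": 1, "translation": [3.8, -0.07, 0], "roll": 0}, {"fingers": 1, "translation": [4.4, -0.07, 0], "roll": 0}, {"fingers": 1, "translation": [5, -0.07, 0], "roll": 0}, {"fingers": 1, "translation": [5.5, -0.07, 0], "roll": 0}, {"fingers": 1, "translation": [6, -0.07, 0], "roll": 0}, {"fingers": 1, "translation": [6.5, -0.07, 0], "roll": 0}, {"fingers": 1, "translation": [7, -0.07, 0], "roll": 0}, {"fingers": 1, "translation": [7.5, -0.07, 0], "roll": 0}, {"fingers": 1, "translation": [8, -0.07, 0], "roll": 0}, {"fingers": 1, "translation": [8.5, -0.07, 0], "roll": 0}, {"fingers": 1, "translation": [8.8, -0.07, 0], "roll": 0}, {"fingers": 1, "translation": [8.8, -0.07, 0], "roll": 0}, {"fingers": 1, "translation": [8.8, -0.07, 0], "roll": 0}]}}

```text
clock: 20.92
eef_pos: [0.574, 0.0621, 0.2586]
tool_rot: [0.997, -0.073, -0.0, 0.0]
ft_force: [-0.2, 1.7, -3.3]
grip_width: 0.0126
```

```bash
python3 -c "
from h import *
rel(LT)
c=cam('side');s=cam('top')
I=np.hstack([cv2.resize(x[130:230,190:290] if i==0 else x[110:210,230:330],None,fx=4,fy=4,interpolation=cv2.INTER_CUBIC) for i,x in enumerate((c[0],s[0]))])
cv2.imwrite('pics/i5.png',I[:,:,::-1])"
```

```text
clk 20.92 along 27.7 side 0.8 z 68.6 mm F along -0.45 side 1.65 z -3.34 torque [-0.0026  0.0247  0.0568] w 0.0126 tcpz 0.2586
```

View pics/i5.png

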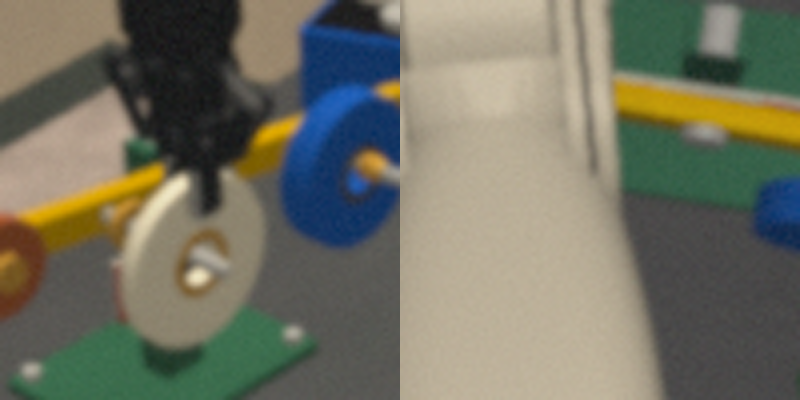

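```bash
python3 -c "
from h import *
rel(LT)
c=cam('side')
I=cv2.resize(c[0][180:210,228:258],None,fx=20,fy=20,interpolation=cv2.INTER_CUBIC)
o=bot.get_obs();C=np.array(o['eef_pos'])-[0,0,.047]-.007*D
for r,col in((.014,(255,0,0)),(.06,(255,0,0))):
  P=np.array([proj(c,C+r*(np.cos(t)*N+np.sin(t)*np.array([0,0,1]))) for t in np.linspace(0,6.28,60)])
  cv2.polylines(I,[np.int32((P-[228,180]+.5)*20)],True,col,1)
for z in(.2115,):
  for w in(-.006,.006):
    P=np.array([proj(c,LT*[1,1,0]+[0,0,z+w]+x*D) for x in(0,.0207)]);cv2.polylines(I,[np.int32((P-[228,180]+.5)*20)],False,(0,255,0),1)
cv2.imwrite('pics/i6.png',I[:,:,::-1])"
```

```text
clk 21.02 along 27.5 side 0.8 z 68.8 mm F along 0.21 side 0.12 z -3.50 torque [-0.0099  0.0292 -0.0234] w 0.0132 tcpz 0.2588
```

View pics/i6.png

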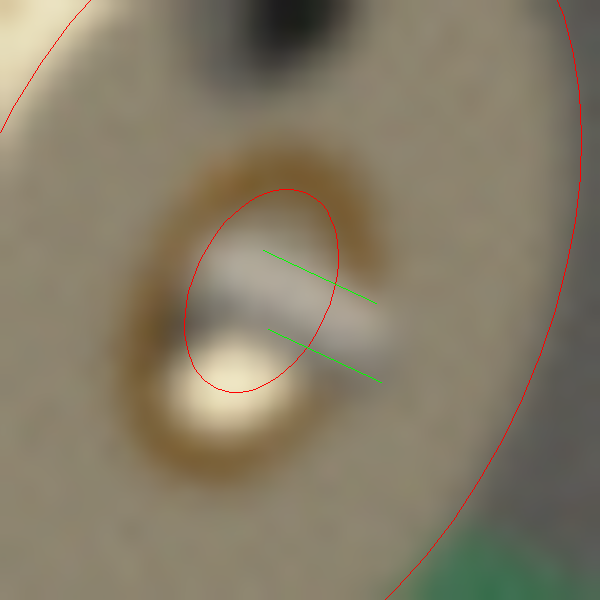

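Emit:
{"name": "play_rows", "arguments": {"motion": [{"fingers": 1, "translation": [0, 0, -0.2], "roll": 0}, {"fingers": 1, "translation": [0, 0, -0.5], "roll": 0}, {"fingers": 1, "translation": [0, 0, -0.5], "roll": 0}, {"fingers": 1, "translation": [0, 0, -0.5], "roll": 0}]}}

```text
clock: 21.4
eef_pos: [0.5741, 0.0622, 0.2644]
tool_rot: [0.997, -0.072, 0.001, -0.0]
ft_force: [0.7, 0.4, -2.9]
grip_width: 0.0128
```

```bash
cat > prof.py <<'E'
from h import *
rel(LT)
c=cam('side')
o=bot.get_obs();C=np.array(o['eef_pos'])-[0,0,.047]-.007*D
u,v=proj(c,C);print("pred bore face centre",u,v,"mm/px vertical",10/np.linalg.norm(proj(c,C+[0,0,.005])-proj(c,C-[0,0,.005])))
r0=int(v)-9
for x in(-2,-1,0,1,2):
    print(int(round(u))+x,[("%d/%d"%(c[0][y,int(round(u))+x].astype(int).mean(),int(c[0][y,int(round(u))+x,0])-int(c[0][y,int(round(u))+x,2]))) for y in range(r0,r0+20)])
print("rows from",r0)
E
python3 prof.py
```

```text
clk 21.40 along 27.9 side 0.9 z 74.4 mm F along 0.65 side 0.49 z -2.86 torque [-0.0092  0.0057 -0.0209] w 0.0128 tcpz 0.2644
pred bore face centre 240.3874514217478 192.26362937235967 mm/px vertical 3.010204032181745
238 ['116/24', '122/29', '118/38', '110/46', '97/62', '90/61', '99/49', '118/34', '147/27', '163/23', '157/20', '138/15', '131/21', '162/36', '196/48', '192/50', '149/53', '104/63', '94/62', '110/47']
239 ['111/22', '118/31', '114/40', '101/53', '88/67', '92/55', '107/37', '122/27', '147/23', '165/23', '165/20', '148/16', '134/19', '155/31', '192/47', '190/50', '150/51', '106/60', '96/60', '112/47']
240 ['110/23', '115/31', '106/46', '92/62', '89/64', '102/48', '115/34', '124/29', '144/25', '161/25', '169/22', '155/18', '135/17', '143/25', '168/38', '165/45', '130/54', '104/59', '103/54', '116/40']
241 ['113/24', '116/35', '104/51', '90/67', '88/61', '103/43', '120/33', '126/31', '140/29', '158/25', '171/22', '164/20', '144/18', '137/19', '139/30', '130/42', '110/53', '101/56', '108/45', '122/36']
242 ['118/26', '118/35', '103/50', '91/65', '91/63', '104/48', '116/35', '123/33', '132/30', '149/30', '165/26', '166/22', '156/18', '137/15', '120/24', '107/38', '99/50', '107/46', '118/39', '124/34']
rows from 183
```

Emit:
{"name": "play_rows", "arguments": {"motion": [{"fingers": 1, "translation": [0, 0.1, -0.12], "roll": 0}, {"fingers": 1, "translation": [0.3, 0.1, -0.12], "roll": 0}, {"fingers": 1, "translation": [0.6, 0.1, -0.12], "roll": 0}, {"fingers": 1, "translation": [0.9, 0.1, -0.12], "roll": 0}, {"fingers": 1, "translation": [1.2, 0.1, -0.12], "roll": 0}, {"fingers": 1, "translation": [1.5, 0.1, -0.12], "roll": 0}, {"fingers": 1, "translation": [1.7, 0.1, -0.12], "roll": 0}, {"fingers": 1, "translation": [1.9, 0.1, -0.12], "roll": 0}, {"fingers": 1, "translation": [2.1, 0.1, -0.12], "roll": 0}, {"fingers": 1, "translation": [2.3, 0.1, -0.12], "roll": 0}, {"fingers": 1, "translation": [2.3, 0.1, -0.12], "roll": 0}]}}

```text
clock: 22.37
eef_pos: [0.5968, 0.0577, 0.2647]
tool_rot: [0.997, -0.073, -0.0, 0.0]
ft_force: [0.4, -0.2, -3.5]
grip_width: 0.0127
```

```bash
python3 prof.py
```

```text
clk 22.37 along 51.0 side -0.2 z 74.7 mm F along 0.42 side -0.15 z -3.47 torque [-0.0544  0.0278 -0.0471] w 0.0127 tcpz 0.2647
pred bore face centre 234.48205577393327 188.98144969974106 mm/px vertical 3.0278807250299717
232 ['105/18', '115/24', '125/28', '120/36', '109/45', '97/58', '90/67', '98/81', '122/108', '143/122', '152/109', '141/77', '125/52', '128/45', '164/49', '192/53', '178/51', '141/55', '100/66', '97/59']
233 ['100/14', '113/23', '120/29', '113/40', '103/53', '89/63', '87/61', '102/62', '128/85', '149/92', '160/73', '156/44', '139/29', '135/27', '164/37', '193/47', '182/54', '144/58', '105/65', '101/56']
234 ['98/15', '114/24', '116/33', '106/46', '91/63', '91/63', '96/47', '110/43', '132/53', '150/61', '166/45', '167/30', '152/20', '140/19', '150/30', '173/43', '163/53', '130/60', '102/60', '107/49']
235 ['100/17', '116/26', '113/36', '104/51', '88/65', '92/62', '104/43', '119/32', '132/36', '147/39', '161/33', '170/26', '161/19', '141/16', '135/21', '138/35', '128/50', '110/59', '102/53', '114/41']
236 ['108/20', '121/30', '116/38', '102/53', '88/67', '88/64', '105/42', '118/36', '127/34', '139/32', '154/31', '166/26', '168/22', '149/18', '132/18', '115/29', '105/42', '98/52', '110/44', '119/35']
rows from 179
```

Emit:
{"name": "play_rows", "arguments": {"motion": [{"fingers": 1, "translation": [0.2, 0, 0], "roll": 0}, {"fingers": 1, "translation": [0.4, 0, 0], "roll": 0}, {"fingers": 1, "translation": [0.6, 0, 0], "roll": 0}, {"fingers": 1, "translation": [0.8, 0, 0], "roll": 0}, {"fingers": 1, "translation": [1.0, 0, 0], "roll": 0}, {"fingers": 1, "translation": [1.2, 0, 0], "roll": 0}, {"fingers": 1, "translation": [1.4, 0, 0], "roll": 0}, {"fingers": 1, "translation": [1.5, 0, 0], "roll": 0}, {"fingers": 1, "translation": [1.6, 0, 0], "roll": 0}, {"fingers": 1, "translation": [1.7, 0, 0], "roll": 0}, {"fingers": 1, "translation": [1.7, 0, 0], "roll": 0}]}}

```text
clock: 23.33
eef_pos: [0.6136, 0.0553, 0.265]
tool_rot: [0.997, -0.073, 0.0, -0.0]
ft_force: [-0.1, 0.2, -3.6]
grip_width: 0.0128
```

```bash
python3 -c "
from h import *
rel(LT)"
```

```text
clk 23.33 along 67.9 side -0.1 z 75.0 mm F along -0.12 side 0.21 z -3.61 torque [-0.0655  0.0101 -0.0125] w 0.0128 tcpz 0.2650
```

Emit:
{"name": "play_rows", "arguments": {"motion": [{"fingers": 1, "translation": [0.1, 0, 0], "roll": 0}, {"fingers": 1, "translation": [0.2, 0, 0], "roll": 0}, {"fingers": 1, "translation": [0.3, 0, 0], "roll": 0}, {"fingers": 1, "translation": [0.4, 0, 0], "roll": 0}, {"fingers": 1, "translation": [0.5, 0, 0], "roll": 0}, {"fingers": 1, "translation": [0.6, 0, 0], "roll": 0}, {"fingers": 1, "translation": [0.6, 0, 0], "roll": 0}]}}

```text
clock: 23.92
eef_pos: [0.6197, 0.0545, 0.2651]
tool_rot: [0.997, -0.073, 0.0, -0.0]
ft_force: [-1.1, -0.2, -3.4]
grip_width: 0.0131
```

Emit:
{"name": "play_rows", "arguments": {"motion": [{"fingers": 1, "translation": [0.1, 0, 0], "roll": 0}, {"fingers": 1, "translation": [0.1, 0, 0], "roll": 0}]}}

```text
clock: 24.08
eef_pos: [0.6206, 0.0544, 0.2651]
tool_rot: [0.997, -0.073, 0.0, -0.0]
ft_force: [-0.3, -0.8, -3.5]
grip_width: 0.0126
```

Emit:
{"name": "play_rows", "arguments": {"motion": [{"fingers": 1, "translation": [0.1, 0, 0], "roll": 0}, {"fingers": 1, "translation": [0.1, 0, 0], "roll": 0}]}}

```text
clock: 24.25
eef_pos: [0.6215, 0.0542, 0.2651]
tool_rot: [0.997, -0.073, 0.0, -0.0]
ft_force: [0.4, 0.1, -2.8]
grip_width: 0.0133
```

Emit:
{"name": "play_rows", "arguments": {"motion": [{"fingers": 1, "translation": [0.05, 0, 0], "roll": 0}, {"fingers": 1, "translation": [0.1, 0, 0], "roll": 0}, {"fingers": 1, "translation": [0.1, 0, 0], "roll": 0}]}}

```text
clock: 24.5
eef_pos: [0.6224, 0.054, 0.265]
tool_rot: [0.997, -0.073, 0.0, -0.0]
ft_force: [-0.5, 0.9, -3.0]
grip_width: 0.0131
```

Emit:
{"name": "play_rows", "arguments": {"motion": [{"fingers": 1, "translation": [0.05, 0, 0], "roll": 0}, {"fingers": 1, "translation": [0.1, 0, 0], "roll": 0}, {"fingers": 1, "translation": [0.1, 0, 0], "roll": 0}]}}

```text
clock: 24.75
eef_pos: [0.6234, 0.0539, 0.265]
tool_rot: [0.997, -0.073, 0.0, 0.0]
ft_force: [-0.7, 0.1, -3.0]
grip_width: 0.0132
```

Emit:
{"name": "play_rows", "arguments": {"motion": [{"fingers": 1, "translation": [0.05, 0, 0], "roll": 0}, {"fingers": 1, "translation": [0.05, 0, 0], "roll": 0}]}}

```text
clock: 24.92
eef_pos: [0.6239, 0.0538, 0.265]
tool_rot: [0.997, -0.073, 0.0, -0.0]
ft_force: [-0.1, -0.8, -2.5]
grip_width: 0.013
```

Emit:
{"name": "play_rows", "arguments": {"motion": [{"fingers": 1, "translation": [0.05, 0, 0], "roll": 0}, {"fingers": 1, "translation": [0.05, 0, 0], "roll": 0}]}}

```text
clock: 25.08
eef_pos: [0.6244, 0.0537, 0.265]
tool_rot: [0.997, -0.073, 0.0, 0.0]
ft_force: [0.3, 0.5, -3.8]
grip_width: 0.0124
```

Emit:
{"name": "play_rows", "arguments": {"motion": [{"fingers": 1, "translation": [0.05, 0, 0], "roll": 0}, {"fingers": 1, "translation": [0.1, 0, 0], "roll": 0}, {"fingers": 1, "translation": [0.1, 0, 0], "roll": 0}]}}

```text
clock: 25.33
eef_pos: [0.6254, 0.0536, 0.265]
tool_rot: [0.997, -0.073, 0.0, 0.0]
ft_force: [0.0, -0.3, -3.1]
grip_width: 0.0128
```

Emit:
{"name": "play_rows", "arguments": {"motion": [{"fingers": 1, "translation": [0.05, 0, 0], "roll": 0}, {"fingers": 1, "translation": [0.05, 0, 0], "roll": 0}]}}

```text
clock: 25.5
eef_pos: [0.6257, 0.0535, 0.2649]
tool_rot: [0.997, -0.073, -0.0, -0.0]
ft_force: [0.4, 0.1, -3.6]
grip_width: 0.0131
```

Emit:
{"name": "play_rows", "arguments": {"motion": [{"fingers": 1, "translation": [0.05, 0, 0], "roll": 0}, {"fingers": 1, "translation": [0.05, 0, 0], "roll": 0}]}}

```text
clock: 25.67
eef_pos: [0.6258, 0.0536, 0.2648]
tool_rot: [0.997, -0.072, -0.001, -0.0]
ft_force: [-1.5, -0.2, -1.5]
grip_width: 0.013
```

Emit:
{"name": "play_rows", "arguments": {"motion": [{"fingers": 1, "translation": [0.05, 0, 0], "roll": 0}, {"fingers": 1, "translation": [0.05, 0, 0], "roll": 0}]}}

```text
clock: 25.83
eef_pos: [0.626, 0.0536, 0.2647]
tool_rot: [0.997, -0.072, -0.001, -0.0]
ft_force: [-3.3, 0.1, -1.0]
grip_width: 0.013
```

Emit:
{"name": "play_rows", "arguments": {"motion": [{"fingers": 1, "translation": [-0.15, 0, 0], "roll": 0}, {"fingers": 1, "translation": [-0.3, 0, 0], "roll": 0}, {"fingers": 1, "translation": [-0.3, 0, 0], "roll": 0}, {"fingers": 1, "translation": [-0.3, 0, 0.15], "roll": 0}, {"fingers": 1, "translation": [-0.3, 0, 0.3], "roll": 0}, {"fingers": 1, "translation": [-0.3, 0, 0.45], "roll": 0}, {"fingers": 1, "translation": [-0.3, 0, 0.6], "roll": 0}, {"fingers": 1, "translation": [-0.3, 0, 0.7], "roll": 0}, {"fingers": 1, "translation": [-0.3, 0, 0.8], "roll": 0}, {"fingers": 1, "translation": [-0.3, 0, 0.9], "roll": 0}, {"fingers": 1, "translation": [-0.3, 0, 1.0], "roll": 0}, {"fingers": 1, "translation": [-0.3, 0, 1.1], "roll": 0}, {"fingers": 1, "translation": [-0.3, 0, 1.2], "roll": 0}, {"fingers": 1, "translation": [-0.3, 0, 1.3], "roll": 0}, {"fingers": 1, "translation": [-0.3, 0, 1.3], "roll": 0}, {"fingers": 1, "translation": [-0.3, 0, 1.3], "roll": 0}, {"fingers": 1, "translation": [-0.3, 0, 1.3], "roll": 0}]}}

```text
clock: 27.25
eef_pos: [0.6238, 0.0539, 0.2521]
tool_rot: [0.997, -0.073, 0.0, -0.0]
ft_force: [-0.4, 0.9, -3.1]
grip_width: 0.0128
```

```bash
python3 -c "
from h import *
for i in range(6): rel(LT);s=cam('side')
print(lean(s))"
```

```text
clk 27.25 along 78.2 side -0.1 z 62.1 mm F along -0.52 side 0.80 z -3.08 torque [-0.057  -0.0174  0.0173] w 0.0128 tcpz 0.2521
clk 27.30 along 78.3 side -0.2 z 62.1 mm F along -0.38 side 0.48 z -2.22 torque [ 0.025   0.0044 -0.0226] w 0.0130 tcpz 0.2521
clk 27.35 along 78.3 side -0.1 z 62.1 mm F along -0.21 side -0.44 z -2.84 torque [-0.0591 -0.0228 -0.048 ] w 0.0129 tcpz 0.2521
clk 27.40 along 78.3 side -0.2 z 62.1 mm F along -0.05 side -0.38 z -2.68 torque [-0.0101  0.001   0.011 ] w 0.0129 tcpz 0.2521
clk 27.45 along 78.3 side -0.2 z 62.1 mm F along -0.28 side 1.01 z -3.20 torque [-0.0523 -0.0263 -0.0196] w 0.0128 tcpz 0.2521
clk 27.50 along 78.3 side -0.2 z 62.1 mm F along -0.98 side -0.12 z -3.19 torque [ 0.0364 -0.0062  0.0438] w 0.0129 tcpz 0.2521
(array([0.2368, 0.1994]), 12)
```

Emit:
{"name": "play_rows", "arguments": {"motion": [{"fingers": 1, "translation": [0, 0, 0.1], "roll": 0}, {"fingers": 1, "translation": [0, 0, 0.2], "roll": 0}, {"fingers": 1, "translation": [0, 0, 0.3], "roll": 0}, {"fingers": 1, "translation": [0, 0, 0.4], "roll": 0}, {"fingers": 1, "translation": [0, 0, 0.5], "roll": 0}, {"fingers": 1, "translation": [0, 0, 0.6], "roll": 0}, {"fingers": 1, "translation": [0, 0, 0.6], "roll": 0}, {"fingers": 1, "translation": [0, 0, 0.6], "roll": 0}]}}

```text
clock: 28.22
eef_pos: [0.6238, 0.0539, 0.246]
tool_rot: [0.997, -0.073, 0.0, -0.0]
ft_force: [1.0, 0.3, -1.1]
grip_width: 0.0127
```

```bash
python3 -c "
from h import *
f=[]
for i in range(8): s=cam('side');f.append(bot.get_obs()['ft_force'])
rel(LT);f=np.array(f);print(f.mean(0),f.std(0))"
```

```text
clk 28.62 along 78.3 side -0.1 z 56.1 mm F along 0.30 side 1.32 z -1.22 torque [ 0.2594 -0.0666  0.0212] w 0.0132 tcpz 0.2461
[-0.0465  1.1525 -0.7882] [0.3638 0.808  0.5474]
```

Emit:
{"name": "play_rows", "arguments": {"motion": [{"fingers": 1, "translation": [0, 0, 0.1], "roll": 0}, {"fingers": 1, "translation": [0, 0, 0.2], "roll": 0}, {"fingers": 1, "translation": [0, 0, 0.23], "roll": 0}, {"fingers": 1, "translation": [0, 0, 0.23], "roll": 0}, {"fingers": 1, "translation": [0, 0, 0.23], "roll": 0}]}}

```text
clock: 29.03
eef_pos: [0.6238, 0.0539, 0.2437]
tool_rot: [0.997, -0.072, 0.0, -0.0]
ft_force: [-0.1, 1.0, -0.3]
grip_width: 0.0131
```

```bash
python3 -c "
from h import *
f=[];t=[]
for i in range(8): s=cam('side');o=bot.get_obs();f.append(o['ft_force']);t.append(o['ft_torque'])
rel(LT);f=np.array(f);print(f.mean(0),f.std(0),np.mean(t,0))"
```

```text
clk 29.43 along 78.3 side -0.1 z 53.8 mm F along -0.32 side 0.97 z -0.22 torque [0.4199 0.0216 0.0322] w 0.0131 tcpz 0.2438
[-0.0538  1.6873 -0.0093] [0.2957 0.4446 0.4733] [ 0.3965 -0.0471  0.0119]
```

Emit:
{"name": "play_rows", "arguments": {"motion": [{"fingers": 1, "translation": [0, -0.1, 0], "roll": 0}, {"fingers": 1, "translation": [0, -0.2, 0], "roll": 0}, {"fingers": 1, "translation": [0, -0.3, 0.05], "roll": 0}, {"fingers": 1, "translation": [0, -0.3, 0.05], "roll": 0}, {"fingers": 1, "translation": [0, -0.3, 0.05], "roll": 0}]}}

```text
clock: 29.85
eef_pos: [0.6241, 0.0557, 0.243]
tool_rot: [0.997, -0.073, -0.0, 0.001]
ft_force: [-1.4, -3.9, -1.1]
grip_width: 0.0131
```

```bash
python3 -c "
from h import *
f=[];t=[]
for i in range(8): s=cam('side');o=bot.get_obs();f.append(o['ft_force']);t.append(o['ft_torque'])
rel(LT);f=np.array(f);print(f.mean(0),f.std(0),np.mean(t,0))"
```

```text
clk 30.25 along 78.2 side 2.6 z 53.2 mm F along -0.21 side -4.58 z -0.10 torque [-1.1619  0.1917 -0.0088] w 0.0127 tcpz 0.2432
[-0.5359 -4.6318 -0.3173] [0.4094 0.2393 0.4918] [-1.144   0.147  -0.0004]
```

Emit:
{"name": "play_rows", "arguments": {"motion": [{"fingers": 1, "translation": [0, 0.1, 0], "roll": 0}, {"fingers": 1, "translation": [0, 0.2, 0], "roll": 0}, {"fingers": 1, "translation": [0, 0.2, 0], "roll": 0}, {"fingers": 1, "translation": [0, 0.2, 0], "roll": 0}]}}

```text
clock: 30.58
eef_pos: [0.6241, 0.0559, 0.2434]
tool_rot: [0.997, -0.072, 0.0, -0.001]
ft_force: [0.7, -0.1, -0.8]
grip_width: 0.0129
```

```bash
python3 -c "
from h import *
f=[];t=[]
for i in range(8): s=cam('side');o=bot.get_obs();f.append(o['ft_force']);t.append(o['ft_torque'])
rel(LT);f=np.array(f);print(f.mean(0),f.std(0),np.mean(t,0))"
```

```text
clk 30.98 along 78.2 side 1.2 z 53.2 mm F along 0.06 side 0.37 z -1.10 torque [ 0.1006 -0.0207  0.0153] w 0.0127 tcpz 0.2432
[ 0.0614  0.2365 -0.4208] [0.2967 0.4728 0.432 ] [ 0.0542  0.0053 -0.0029]
```

Emit:
{"name": "play_rows", "arguments": {"motion": [{"fingers": 1, "translation": [0, 0, 0.1], "roll": 0}, {"fingers": 1, "translation": [0, 0, 0.1], "roll": 0}, {"fingers": 1, "translation": [0, 0, 0.1], "roll": 0}, {"fingers": 0.3, "translation": [0, 0, 0.1], "roll": 0}, {"fingers": 0.3, "translation": [0, 0, 0.1], "roll": 0}, {"fingers": 0.3, "translation": [0, 0, 0.1], "roll": 0}, {"fingers": 0.3, "translation": [0, 0, 0.1], "roll": 0}, {"fingers": 0.3, "translation": [0, 0, 0.1], "roll": 0}, {"fingers": 0.3, "translation": [0, 0, 0.1], "roll": 0}, {"fingers": 0.3, "translation": [0, 0, 0.1], "roll": 0}]}}

```text
clock: 31.82
eef_pos: [0.6239, 0.0548, 0.2422]
tool_rot: [0.997, -0.073, 0.0, 0.0]
ft_force: [-0.8, 0.9, -0.6]
grip_width: 0.0299
```

```bash
python3 prof.py
```

```text
clk 31.82 along 78.2 side 0.8 z 52.2 mm F along -0.91 side 0.74 z -0.56 torque [ 0.0039 -0.0036 -0.0173] w 0.0299 tcpz 0.2422
pred bore face centre 227.68570799218352 193.1221185847021 mm/px vertical 3.1105924315930475
226 ['111/24', '120/32', '119/40', '109/50', '99/64', '99/77', '108/81', '114/79', '104/77', '87/79', '84/75', '111/61', '159/52', '202/50', '209/49', '190/54', '140/51', '102/60', '100/54', '113/39']
227 ['102/22', '112/30', '113/42', '100/62', '96/78', '110/95', '122/108', '118/111', '111/103', '96/96', '92/81', '125/61', '178/56', '209/48', '212/48', '186/55', '135/54', '100/59', '104/51', '118/37']
228 ['96/17', '106/28', '104/46', '94/67', '100/93', '118/119', '130/129', '127/130', '115/124', '102/109', '98/91', '119/67', '168/56', '198/54', '201/54', '166/56', '120/56', '103/55', '112/44', '121/34']
229 ['96/15', '107/27', '100/50', '95/70', '101/99', '127/130', '136/146', '133/145', '125/133', '111/120', '98/101', '106/75', '138/58', '170/56', '168/59', '138/58', '108/57', '106/47', '116/40', '126/31']
230 ['93/19', '109/33', '104/51', '92/72', '99/98', '121/129', '137/146', '140/151', '135/144', '122/129', '107/108', '95/84', '107/65', '126/58', '124/57', '113/56', '105/51', '114/39', '121/33', '121/31']
rows from 184
```

Emit:
{"name": "play_rows", "arguments": {"motion": [{"fingers": 0.3, "translation": [0, 0, -0.3], "roll": 0}, {"fingers": 0.3, "translation": [0, 0, -1], "roll": 0}, {"fingers": 0.3, "translation": [0, 0, -2], "roll": 0}, {"fingers": 0.3, "translation": [0, 0, -3.5], "roll": 0}, {"fingers": 0.3, "translation": [0, 0, -5], "roll": 0}, {"fingers": 0.3, "translation": [0, 0, -7], "roll": 0}, {"fingers": 0.3, "translation": [-3, 0, -8], "roll": 0}, {"fingers": 0.3, "translation": [-7, 0, -8], "roll": 0}, {"fingers": 0.3, "translation": [-11, 0, -8], "roll": 0}, {"fingers": 0.3, "translation": [-15, 0, -8], "roll": 0}, {"fingers": 0.3, "translation": [-19, 0, -8], "roll": 0}, {"fingers": 0.3, "translation": [-23, 0, -8], "roll": 0}, {"fingers": 0.3, "translation": [-26, 0, -8], "roll": 0}, {"fingers": 0.3, "translation": [-26, 0, -8], "roll": 0}, {"fingers": 0.3, "translation": [-26, 0, -8], "roll": 0}, {"fingers": 0.3, "translation": [-26, 0, -8], "roll": 0}, {"fingers": 0.3, "translation": [-26, 0, -8], "roll": 0}, {"fingers": 0.3, "translation": [-26, 0, -8], "roll": 0}]}}

```text
clock: 33.37
eef_pos: [0.3678, 0.0924, 0.3222]
tool_rot: [0.997, -0.073, 0.0, 0.0]
ft_force: [-0.2, 0.6, -2.0]
grip_width: 0.0301
```

```bash
python3 -c "
from h import *
rel(LT)
c=cam('side');s=cam('top')
print([lean()[0] for i in range(4)])
A=cv2.resize(c[0][125:245,185:305],None,fx=4,fy=4,interpolation=cv2.INTER_CUBIC);B=cv2.resize(s[0][100:220,225:365][:, :80+60],None,fx=2.2,fy=4,interpolation=cv2.INTER_CUBIC)
cv2.imwrite('pics/f.png',np.hstack([A,B])[:,:,::-1])"
```

```text
clk 33.37 along -180.6 side 1.0 z 132.2 mm F along -0.25 side 0.55 z -2.01 torque [ 0.0457  0.0242 -0.0222] w 0.0301 tcpz 0.3222
[array([0.1425, 0.2013]), array([0.1437, 0.2011]), array([0.1437, 0.2011]), array([0.1437, 0.2011])]
```

View pics/f.png

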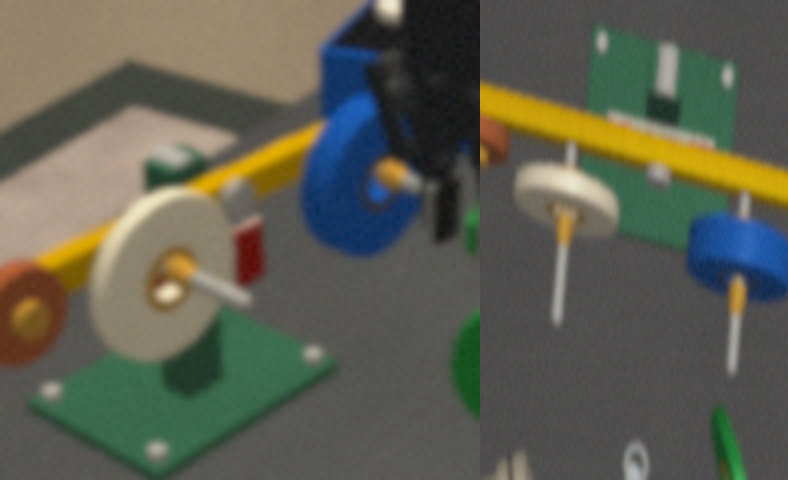

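```bash
python3 -c "
from h import *
c=cam('side');s=cam('top')
print(tri(c,(247,200),s,(260,180.75)))
o0=(RT+LT)/2;o0[2]=.2
def edges(img,u):
    m=cv2.inRange(cv2.cvtColor(img,cv2.COLOR_RGB2HSV),(20,120,70),(32,255,255));y=np.nonzero(m[130:230,u])[0]+130;return (y.min(),y.max()) if len(y) else None
i0=cv2.imread('pics/side0.png')[:,:,::-1].copy()
for u in (197,199,201,203,205,245,248,251,254,257,260):
    # predicted upper back edge row for a lean
    def row(l):
        best=None
        ys=np.linspace(-.22,.22,2000);P=[proj(c,o0+.135*D+N*(y*np.cos(l)-.014*np.sin(l))+[0,0,y*np.sin(l)+.014*np.cos(l)]) for y in ys[::10]]
        P=np.array(P);k=np.argsort(P[:,0]);return round(float(np.interp(u,P[k,0],P[k,1])),1)
    print(u,'start',edges(i0,u),'now',edges(c[0],u),'pred top edge',{l:row(l) for l in(-.1,-.05,0,.05)})
"
```

```text
(array([0.5442, 0.0662, 0.2025]), np.float64(0.0005283580761650068))
197 start (np.int64(193), np.int64(198)) now (np.int64(188), np.int64(191)) pred top edge {-0.1: 191.9, -0.05: 189.2, 0: 186.6, 0.05: 184.0}
199 start (np.int64(192), np.int64(199)) now (np.int64(187), np.int64(193)) pred top edge {-0.1: 190.6, -0.05: 188.1, 0: 185.6, 0.05: 183.1}
201 start (np.int64(191), np.int64(201)) now (np.int64(186), np.int64(196)) pred top edge {-0.1: 189.4, -0.05: 187.0, 0: 184.6, 0.05: 182.3}
203 start (np.int64(189), np.int64(203)) now (np.int64(185), np.int64(197)) pred top edge {-0.1: 188.1, -0.05: 185.9, 0: 183.6, 0.05: 181.4}
205 start (np.int64(188), np.int64(202)) now (np.int64(184), np.int64(196)) pred top edge {-0.1: 186.9, -0.05: 184.7, 0: 182.6, 0.05: 180.6}
245 start (np.int64(163), np.int64(169)) now (np.int64(164), np.int64(169)) pred top edge {-0.1: 161.8, -0.05: 162.3, 0: 162.8, 0.05: 163.3}
248 start (np.int64(161), np.int64(171)) now (np.int64(163), np.int64(171)) pred top edge {-0.1: 159.9, -0.05: 160.6, 0: 161.3, 0.05: 162.0}
251 start (np.int64(159), np.int64(172)) now (np.int64(161), np.int64(173)) pred top edge {-0.1: 158.1, -0.05: 159.0, 0: 159.8, 0.05: 160.7}
254 start (np.int64(157), np.int64(170)) now (np.int64(160), np.int64(172)) pred top edge {-0.1: 156.2, -0.05: 157.3, 0: 158.3, 0.05: 159.4}
257 start (np.int64(155), np.int64(168)) now (np.int64(158), np.int64(170)) pred top edge {-0.1: 154.3, -0.05: 155.6, 0: 156.9, 0.05: 158.1}
260 start (np.int64(154), np.int64(166)) now (np.int64(157), np.int64(164)) pred top edge {-0.1: 152.4, -0.05: 153.9, 0: 155.4, 0.05: 156.8}
```

```bash
python3 -c "
from h import *
print(bot.job_done(), bot.get_obs()['clock'])"
```

```text
the job is handed in; nothing more can be done
the job is handed in; nothing more can be done
```

I hung the thick blue wheel on the right rod first, then the thin white one on the left rod. Both are released, the gripper is clear, and I handed the job in after about 34 s on the robot's clock. It reported no verdict.

- **Grooves:** I felt for each flange with about 3.4 N along the rod. The right stop face is about 89 mm from the tip and the left about 87 mm, which agrees with the roughly 91 and 88 mm I read from the picture. I backed off about 2 mm before lowering each wheel. In the last picture both wheels hang behind their ridges, with the brass ridge in front of each.
- **Forces:** The largest wheel force I read was about 4.7 N, a sideways push while centring the thin wheel. That is well under 12 N.
- **Bar level:** The bar's edges and the left rod tip (0.2025 m high) put the final lean between about 0 and +0.025 rad. Repeated readings showed no movement.
- **Disagreeing check:** My automatic lean fit printed 0.14 rad at the end. I discounted it because the white wheel hid the bar's lower edge. It also read -0.125 at the start, when the true lean was about -0.10.
- **Highest lean:** With only the thick wheel on, I estimate about 0.11 rad. One rough picture reading of the left rod suggested up to about 0.14, close to the 0.15 limit.
- **Not measured:** I did not check the spanner, can or wax block separately at the end; the arm never worked near them. I also did not measure the final wheel offsets and angles to the millimetre.

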